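Grade a mixed lot of ball bearings on the rod-screen tray

TASK

Today's salvaged ball bearings lie mixed on the bench: shut the gate of the grading tray with its lever, load every bearing into the tray at its solid end, clear of the screen, then lift the tray by its handle until all the small bearings have dropped through the screen into the pan below, the large ones staying behind the gate. Lower the tray, flip the gate open and tilt the tray again to tip the large bearings into the bin at its far end. Leave the tray down and the gate shut, and do not disturb the bottle, the side cutters or the tape roll.

Things in the scene. Friction and masses are not known exactly. Their poses are not given: they have to be found in the camera images.
- small_1: Small steel ball bearing, 22 mm across, 7 mm thick, 12 g, lying flat on the bench, right of the stand (behind most of them stands a 79 mm high tub, so there is most room along the bench, the direction of the stand's y axis); origin at the centre of its underside, z its axis. May be absent.
- small_2: Small steel ball bearing, 22 mm across, 7 mm thick, 12 g, lying flat on the bench, right of the stand (behind most of them stands a 79 mm high tub, so there is most room along the bench, the direction of the stand's y axis); origin at the centre of its underside, z its axis. May be absent.
- small_3: Small steel ball bearing, 22 mm across, 7 mm thick, 12 g, lying flat on the bench, right of the stand (behind most of them stands a 79 mm high tub, so there is most room along the bench, the direction of the stand's y axis); origin at the centre of its underside, z its axis. May be absent.
- small_4: Small steel ball bearing, 22 mm across, 7 mm thick, 12 g, lying flat on the bench, right of the stand (behind most of them stands a 79 mm high tub, so there is most room along the bench, the direction of the stand's y axis); origin at the centre of its underside, z its axis. May be absent.
- large_1: Large steel ball bearing with dark shields, 40 mm across, 12 mm thick, about 65 g, lying flat on the bench; origin at the centre of its underside, z its axis. May be absent.
- large_2: Large steel ball bearing with dark shields, 40 mm across, 12 mm thick, about 65 g, lying flat on the bench; origin at the centre of its underside, z its axis. May be absent.
- stand: Fixed grading stand about 330 long x 165 mm wide, carrying the hinged tray; origin on the bench under its middle. Its x axis runs along the tray from the handle end (near the robot) to the bin end, y to its left, z up. The tray, gate and all points below have the same axes while tray and gate joints read 0.
- tray (a joint): Tilt of the stainless tray, rad: 0 = down and level on its rests, grows to 0.75 as the handle end is lifted. The hinge line lies under the discharge lip, parallel to the stand's y axis, 252 mm along +x from tray_handle and 28 mm below it. Damped: lift at about 0.3 rad/s or slower, some 3 to 6 N at the handle; let go, it sinks back slowly to 0. Steel bearings start to slide at about 0.2 to 0.3 rad; 0.5 to 0.6 rad does the work.
- tray_handle (a point): Middle of the tray's handle at its near end: a round black bar, 12 mm thick and 90 mm long, parallel to the stand's y axis, about 133 mm above the bench when down, its centre 45 mm from the tray's end wall; the bar may turn between gripping fingers.
- feed_plate (a point): Centre of the top face of the tray's solid feed plate (about 109 mm above the bench): 106 mm along x, 133 mm along y between the 3 mm side walls and end wall, which rise 30 mm above it. From 53 mm along +x of this point a level screen of 7 mm round rods follows for 98 mm, with 3 rows of 4 square 28 mm holes that only the small bearings drop through; then come the gate at +151 mm and the discharge lip.
- gate (a joint): Gate across the tray's far end, rad: 0 = shut (flap hangs down), 1.57 = fully open (flap level, pointing to the bin); it starts open. Its heavy steel grip is a throw-over weight: past upright (0.79) it falls to that side and stays at the stop; about 1 to 2 N at the grip flips it.
- gate_grip (a point): Middle of the gate lever's grip: a dark steel cylinder 18 mm thick, 40 mm long, parallel to the stand's y axis, outside the tray's right wall, 60 mm from the gate shaft, which is parallel to y too. Tray down: the shaft is 141 mm above the bench, the grip about 183 mm both when shut (lever leaning 45 degrees to +x, away from the robot) and when open (leaning 45 degrees to -x); halfway it stands upright, 201 mm. Beside the grip (22 mm towards the tray) is the lever's 8 mm rod.
- pan_floor (a point): Centre of the floor of the catch pan under the screen, 173 x 146 mm inside, 11 mm above the bench; its walls rise 48 mm (the far one 84 mm).
- bin_floor (a point): Centre of the floor of the grey bin beyond the lip, 88 x 148 mm inside, 15 mm above the bench; its side walls rise 88 mm, the far wall 124 mm.
- bottle: Small white varnish bottle with red nozzle, 42 mm across, 120 mm tall, standing at the right beyond the bearings; origin at the underside. Not to be disturbed.
- cutters: Red-handled side cutters, 141 mm long, lying at the far right; not to be disturbed.
- tape: Roll of white tape, 68 mm across, 18 mm high, lying near the bench edge, right of the tray handle; not to be disturbed.

How it is judged:
On the way, in this order (a step that is already met when the one before it is completed fails the run):
1. the gate is shut, the tray is down and every bearing has been put on the tray (a stray small one that has already dropped into the pan counts, but at least two small ones still lie on the tray) (value of joint gate below 0.2 rad and value of joint tray below 0.06 rad and ((x of small_1 in the frame of feed_plate between -0.053 and 0.163 m and y of small_1 in the frame of feed_plate between -0.068 and 0.068 m and z of small_1 in the frame of feed_plate between -0.013 and 0.045 m) or (x of small_1 in the frame of pan_floor between -0.09 and 0.09 m and y of small_1 in the frame of pan_floor between -0.076 and 0.076 m and z of small_1 in the frame of pan_floor between -0.005 and 0.045 m)) and ((x of small_2 in the frame of feed_plate between -0.053 and 0.163 m and y of small_2 in the frame of feed_plate between -0.068 and 0.068 m and z of small_2 in the frame of feed_plate between -0.013 and 0.045 m) or (x of small_2 in the frame of pan_floor between -0.09 and 0.09 m and y of small_2 in the frame of pan_floor between -0.076 and 0.076 m and z of small_2 in the frame of pan_floor between -0.005 and 0.045 m)) and ((x of small_3 in the frame of feed_plate between -0.053 and 0.163 m and y of small_3 in the frame of feed_plate between -0.068 and 0.068 m and z of small_3 in the frame of feed_plate between -0.013 and 0.045 m) or (x of small_3 in the frame of pan_floor between -0.09 and 0.09 m and y of small_3 in the frame of pan_floor between -0.076 and 0.076 m and z of small_3 in the frame of pan_floor between -0.005 and 0.045 m)) and ((x of small_4 in the frame of feed_plate between -0.053 and 0.163 m and y of small_4 in the frame of feed_plate between -0.068 and 0.068 m and z of small_4 in the frame of feed_plate between -0.013 and 0.045 m) or (x of small_4 in the frame of pan_floor between -0.09 and 0.09 m and y of small_4 in the frame of pan_floor between -0.076 and 0.076 m and z of small_4 in the frame of pan_floor between -0.005 and 0.045 m)) and x of large_1 in the frame of feed_plate between -0.053 and 0.163 m and y of large_1 in the frame of feed_plate between -0.068 and 0.068 m and z of large_1 in the frame of feed_plate between -0.013 and 0.045 m and x of large_2 in the frame of feed_plate between -0.053 and 0.163 m and y of large_2 in the frame of feed_plate between -0.068 and 0.068 m and z of large_2 in the frame of feed_plate between -0.013 and 0.045 m and not ((x of small_2 in the frame of pan_floor between -0.09 and 0.09 m and y of small_2 in the frame of pan_floor between -0.076 and 0.076 m and z of small_2 in the frame of pan_floor between -0.005 and 0.045 m) and (x of small_3 in the frame of pan_floor between -0.09 and 0.09 m and y of small_3 in the frame of pan_floor between -0.076 and 0.076 m and z of small_3 in the frame of pan_floor between -0.005 and 0.045 m) and (x of small_4 in the frame of pan_floor between -0.09 and 0.09 m and y of small_4 in the frame of pan_floor between -0.076 and 0.076 m and z of small_4 in the frame of pan_floor between -0.005 and 0.045 m)) and not ((x of small_1 in the frame of pan_floor between -0.09 and 0.09 m and y of small_1 in the frame of pan_floor between -0.076 and 0.076 m and z of small_1 in the frame of pan_floor between -0.005 and 0.045 m) and (x of small_3 in the frame of pan_floor between -0.09 and 0.09 m and y of small_3 in the frame of pan_floor between -0.076 and 0.076 m and z of small_3 in the frame of pan_floor between -0.005 and 0.045 m) and (x of small_4 in the frame of pan_floor between -0.09 and 0.09 m and y of small_4 in the frame of pan_floor between -0.076 and 0.076 m and z of small_4 in the frame of pan_floor between -0.005 and 0.045 m)) and not ((x of small_1 in the frame of pan_floor between -0.09 and 0.09 m and y of small_1 in the frame of pan_floor between -0.076 and 0.076 m and z of small_1 in the frame of pan_floor between -0.005 and 0.045 m) and (x of small_2 in the frame of pan_floor between -0.09 and 0.09 m and y of small_2 in the frame of pan_floor between -0.076 and 0.076 m and z of small_2 in the frame of pan_floor between -0.005 and 0.045 m) and (x of small_4 in the frame of pan_floor between -0.09 and 0.09 m and y of small_4 in the frame of pan_floor between -0.076 and 0.076 m and z of small_4 in the frame of pan_floor between -0.005 and 0.045 m)) and not ((x of small_1 in the frame of pan_floor between -0.09 and 0.09 m and y of small_1 in the frame of pan_floor between -0.076 and 0.076 m and z of small_1 in the frame of pan_floor between -0.005 and 0.045 m) and (x of small_2 in the frame of pan_floor between -0.09 and 0.09 m and y of small_2 in the frame of pan_floor between -0.076 and 0.076 m and z of small_2 in the frame of pan_floor between -0.005 and 0.045 m) and (x of small_3 in the frame of pan_floor between -0.09 and 0.09 m and y of small_3 in the frame of pan_floor between -0.076 and 0.076 m and z of small_3 in the frame of pan_floor between -0.005 and 0.045 m))), for 0.2 s.
2. the tray is tilted (over 0.3 rad) with the gate shut and the large bearings in it (value of joint gate below 0.2 rad and value of joint tray above 0.3 rad and x of large_1 in the frame of feed_plate between -0.053 and 0.163 m and y of large_1 in the frame of feed_plate between -0.068 and 0.068 m and z of large_1 in the frame of feed_plate between -0.013 and 0.045 m and x of large_2 in the frame of feed_plate between -0.053 and 0.163 m and y of large_2 in the frame of feed_plate between -0.068 and 0.068 m and z of large_2 in the frame of feed_plate between -0.013 and 0.045 m), for 0.2 s.
3. the tray is down again, all small bearings in the pan, the large ones still in the tray behind the shut gate (value of joint gate below 0.2 rad and value of joint tray below 0.06 rad and x of small_1 in the frame of pan_floor between -0.09 and 0.09 m and y of small_1 in the frame of pan_floor between -0.076 and 0.076 m and z of small_1 in the frame of pan_floor between -0.005 and 0.045 m and x of small_2 in the frame of pan_floor between -0.09 and 0.09 m and y of small_2 in the frame of pan_floor between -0.076 and 0.076 m and z of small_2 in the frame of pan_floor between -0.005 and 0.045 m and x of small_3 in the frame of pan_floor between -0.09 and 0.09 m and y of small_3 in the frame of pan_floor between -0.076 and 0.076 m and z of small_3 in the frame of pan_floor between -0.005 and 0.045 m and x of small_4 in the frame of pan_floor between -0.09 and 0.09 m and y of small_4 in the frame of pan_floor between -0.076 and 0.076 m and z of small_4 in the frame of pan_floor between -0.005 and 0.045 m and x of large_1 in the frame of feed_plate between -0.053 and 0.163 m and y of large_1 in the frame of feed_plate between -0.068 and 0.068 m and z of large_1 in the frame of feed_plate between -0.013 and 0.045 m and x of large_2 in the frame of feed_plate between -0.053 and 0.163 m and y of large_2 in the frame of feed_plate between -0.068 and 0.068 m and z of large_2 in the frame of feed_plate between -0.013 and 0.045 m), for 0.2 s.
4. the gate is open while the tray is down and the large bearings lie in it (value of joint gate above 1.3 rad and value of joint tray below 0.06 rad and x of large_1 in the frame of feed_plate between -0.053 and 0.163 m and y of large_1 in the frame of feed_plate between -0.068 and 0.068 m and z of large_1 in the frame of feed_plate between -0.013 and 0.045 m and x of large_2 in the frame of feed_plate between -0.053 and 0.163 m and y of large_2 in the frame of feed_plate between -0.068 and 0.068 m and z of large_2 in the frame of feed_plate between -0.013 and 0.045 m), for 0.2 s.
5. the tray is tilted over 0.3 rad with the gate open (value of joint gate above 1.3 rad and value of joint tray above 0.3 rad), for 0.1 s.
At the end, for the whole second after the job is handed in: every small bearing at rest in the pan, every large one at rest in the bin, tray down (joint under 0.06 rad), gate shut (joint under 0.2 rad) (value of joint gate below 0.2 rad and value of joint tray below 0.06 rad and x of small_1 in the frame of pan_floor between -0.09 and 0.09 m and y of small_1 in the frame of pan_floor between -0.076 and 0.076 m and z of small_1 in the frame of pan_floor between -0.005 and 0.045 m and x of small_2 in the frame of pan_floor between -0.09 and 0.09 m and y of small_2 in the frame of pan_floor between -0.076 and 0.076 m and z of small_2 in the frame of pan_floor between -0.005 and 0.045 m and x of small_3 in the frame of pan_floor between -0.09 and 0.09 m and y of small_3 in the frame of pan_floor between -0.076 and 0.076 m and z of small_3 in the frame of pan_floor between -0.005 and 0.045 m and x of small_4 in the frame of pan_floor between -0.09 and 0.09 m and y of small_4 in the frame of pan_floor between -0.076 and 0.076 m and z of small_4 in the frame of pan_floor between -0.005 and 0.045 m and x of large_1 in the frame of bin_floor between -0.05 and 0.05 m and y of large_1 in the frame of bin_floor between -0.078 and 0.078 m and z of large_1 in the frame of bin_floor between -0.005 and 0.07 m and x of large_2 in the frame of bin_floor between -0.05 and 0.05 m and y of large_2 in the frame of bin_floor between -0.078 and 0.078 m and z of large_2 in the frame of bin_floor between -0.005 and 0.07 m and linear speed of each of small_1, small_2, small_3, small_4, large_1, large_2 below 0.03 m/s); the robot touches nothing.
It fails at once if the bottle, the side cutters or the tape roll is moved by more than 4 cm (distance of any of bottle, cutters, tape from where it was at the start of the episode above 0.04 m).
Of small_1, small_2, small_3, small_4 only 3 to 4 are there at a start; the rules pass over those that are not, and their reading is None.
Of large_1, large_2 only 1 to 2 are there at a start; the rules pass over those that are not, and their reading is None.
At some moment in a run one of small_1, small_2, small_3, small_4, large_1, large_2 may be knocked a few centimetres aside while the robot is not near it.
Once in a run the grip may slacken for a moment while it holds something.
It also fails if it takes over 210 s, if anything falls off the work surface, if the arm or the gripper's body presses on something with over 40 N, if the wrist force passes 120 N, or if a joint passes its speed limit or range.

ROBOT

A 7-joint arm with a two-finger parallel gripper is mounted at the origin on a cart in front of the work surface, level with it; the furniture and walls round the work are solid. World frame = base frame: x ahead of the robot, y to its left, z up, the work surface at z = 0. Lengths are in m, angles in rad, forces in N, time in s.
With the tool pointing down it reaches from about 0.4 to 0.875 m from the base axis. Payload 19.3 kg.
Tool frame: the origin (TCP) lies at the very end of the fingers, on their centre line; the grasp point (between the pads) lies 19 mm behind it; z points along the fingers, y is the line along which they close (so a half turn about z gives the same grasp; the last joint's range is limited). The gripper opens to 85 mm and grips with 20 to 120 N. Pads are 22 mm wide; open, the fingers measure 114 mm over their backs; the gripper's body (76 mm by 85 mm) begins 54 mm behind the grasp point. The pads swing forward as they close: fully open they stand 13 mm farther back than shut.
Start: joints at [1.15, 0.521, -0.036, 1.599, 0.021, 1.021, -0.113], TCP at [0.215, -0.587, 0.231] pointing down, gripper open.
Joint ranges: [-2.91, 2.91], [-0.3, 2.13], [-1.5, 1.42], [0.17, 2.43], [-1.26, 4.41], [0.16, 1.93], [-2.52, 2.52]. Speed limits (rad/s): [1.89, 1.89, 2.39, 2.39, 3.01, 3.01, 3.01].

INTERFACE

Orientations are given as [roll, pitch, yaw] about the fixed x, y, z axes, in that order (R = Rz(yaw) Ry(pitch) Rx(roll)).
In Python, from workcell import bot gives the robot as it stands.
- The arm moves only by the tool servo_tool, never from a script. Its argument "plan" is a list of rows, each a list of 7 numbers: the finger opening in cm, from 0 to 8.54, then the shift along the tool's x, y, z in cm, then the turn, a rotation vector about the tool's x, y, z in degrees. In form: [[fingers, x, y, z, wx, wy, wz], ...]. A call has 1 to 10 rows; each row is the pose to reach, as a shift and turn from the pose commanded when the call began, along the tool's axes at that moment; what a row does not reach only later rows make up. A row lasts 1/10 s, in which the tool goes at most 50 mm and 8.59 degrees, less where a joint would pass 70% of its speed; a pose out of reach is approached as far as the arm can. A call with a gripper value outside its range is refused whole. The fingers move at their own pace and stop on an object; "force" is the grip in N (left out, the last holds). Time passes only in rows, so rows that repeat a pose let the fingers close. It gives the time, the measured TCP pose, the force, the opening and the grip force at its end, in the units of the state.
- bot.observe(): the state, without advancing time (a new reading comes with each control period).
- bot.grab_frame(name): name is "scene" or "top"; returns a dict with "frame" (384x512x3 uint8, blue, green, red), "mtx" (3x3 intrinsics, pixels), "R" (3x3) and "t" (3): a world point X has camera coordinates R X + t. Camera axes: x right, y down, z forward; pixel columns grow to the right and rows downward; lengths in m; the calibration is good to about 2 mm. A picture is of the moment at which its call begins. There is no depth.
- bot.job_done(): hands the job in; it is judged then, once.
The state is a dict: "clock": time; "qpos": joint angles; "qd": joint speeds; "joint_efforts": joint torques, N m; "position": TCP position; "tool_rot": TCP orientation; "force": force on the tool from outside, world axes, zero at the start; "moment": the same for the moment, N m; "grip_width": finger opening in m; "finger_force": force on a finger pad.
Only numpy, scipy, OpenCV 4.12 (cv2) and the standard library are available. Lean on these libraries where they do the work, as an engineer would, in place of code of your own. Each camera call takes 0.05 s, during which the arm holds its last target. There are 200 camera calls.

## Working session

There is one attempt and no reset: what is moved stays moved. The work goes in short steps, Python scripts to look and compute and a tool call to move; the robot and the scene stay as the last step left them, time stands still between calls to the robot, and variables do not carry over. Pictures are saved under pics/ and viewed, at most 14 in all, crops included, and the job is handed in when it is done.

Besides the shell and the picture viewer there is one more tool, called after "Emit:" as a command line: name --pt "numbers of a row" for each row, then --argument value for the rest. servo_tool: Moves the arm, as the interface text tells. Its arguments: {"type":"object","properties":{"plan":{"type":"array","items":{"type":"array","items":{"type":"number"}}},"force":{"type":"number"}},"required":["plan"]}

```bash
mkdir -p pics; ls; python3 - <<'E'
from workcell import bot
import cv2
print(bot.observe())
for n in ("scene","top"):
    f=bot.grab_frame(n); cv2.imwrite(f"pics/{n}0.png",f["frame"]); print(n,f["mtx"].round(1).tolist(),f["R"].round(4).tolist(),f["t"].round(4).tolist(), (-f["R"].T@f["t"]).round(3))
E
```

```text
pics
{'clock': 0.0, 'qpos': array([ 1.14979479,  0.5220115 , -0.0363474 ,  1.60002524,  0.02126565,
        1.02107949, -0.11279801]), 'qd': array([ 1.42487611e-03, -5.82862361e-07, -2.82452241e-04, -1.14054115e-03,
       -1.46115273e-03,  2.38535814e-03,  9.73844531e-05]), 'joint_efforts': array([ 2.72158803e-03, -9.27104616e+01,  1.98104471e+00, -3.69933522e+01,
        1.79612834e-02,  8.18891072e-03,  2.96184658e-05]), 'position': array([ 0.21462294, -0.58663027,  0.23072091]), 'tool_rot': array([-3.14046257e+00,  1.26903407e-04,  3.50845609e-01]), 'force': array([-0.27578998, -0.1063574 ,  0.04841112]), 'moment': array([-0.05012935,  0.01339364, -0.01295934]), 'finger_force': 0.0, 'grip_width': 0.08538596931525023}
scene [[422.4, 0.0, 258.1], [0.0, 422.4, 189.2], [0.0, 0.0, 1.0]] [[0.9026, -0.4305, -0.01], [-0.233, -0.4688, -0.852], [0.3621, 0.7713, -0.5234]] [-0.4452, 0.2196, 1.4505] [-0.072 -1.208  0.942]
top [[386.7, 0.0, 254.9], [0.0, 386.7, 193.2], [0.0, 0.0, 1.0]] [[-0.0199, -0.9998, -0.0031], [-0.9823, 0.0201, -0.1863], [0.1864, -0.0007, -0.9825]] [0.0119, 0.5425, 1.3714] [0.278 0.002 1.448]
```

```bash
python3 - <<'E'
import cv2
for n in ("scene","top"):
    a=cv2.imread(f"pics/{n}0.png"); cv2.imwrite(f"pics/{n}0b.png",cv2.resize(a,(768,576),interpolation=cv2.INTER_CUBIC))
E
```

```text
(no output)
```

View pics/scene0b.png

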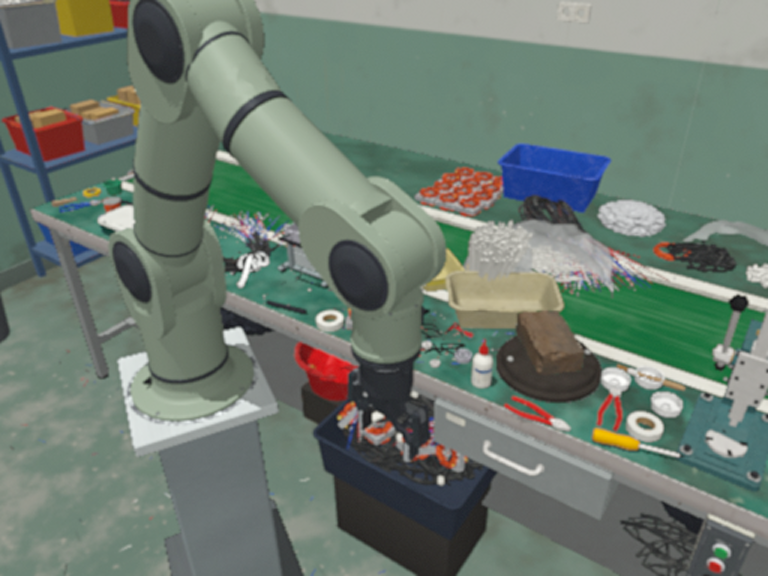

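View pics/top0b.png

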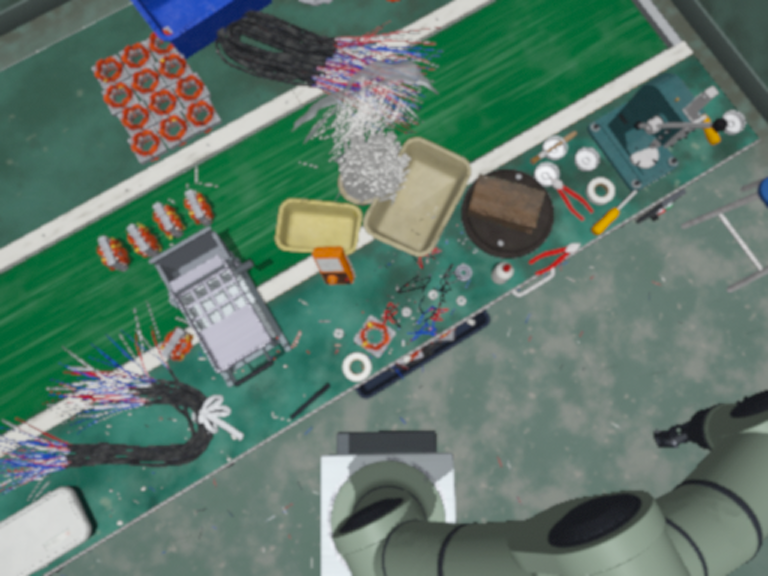

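The top view shows the stand at about (220,310) in the enlarged picture, the tape at (357,367), the bottle at (503,272), the cutters at (553,258) and bearing candidates around (433–465, 270–300). I'll zoom in on these.

```bash
python3 - <<'E'
import cv2
a=cv2.imread("pics/top0.png")
# stand crop 95..205 x 145..265 ; bearings 205..385 x 150..260
b=cv2.resize(a[150:262,210:360],None,fx=5.3,fy=5.3,interpolation=cv2.INTER_CUBIC); cv2.imwrite("pics/tb.png",b)
c=cv2.resize(a[145:263,92:212],None,fx=5,fy=5,interpolation=cv2.INTER_CUBIC); cv2.imwrite("pics/tc.png",c)
E
```

```text
(no output)
```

View pics/tb.png

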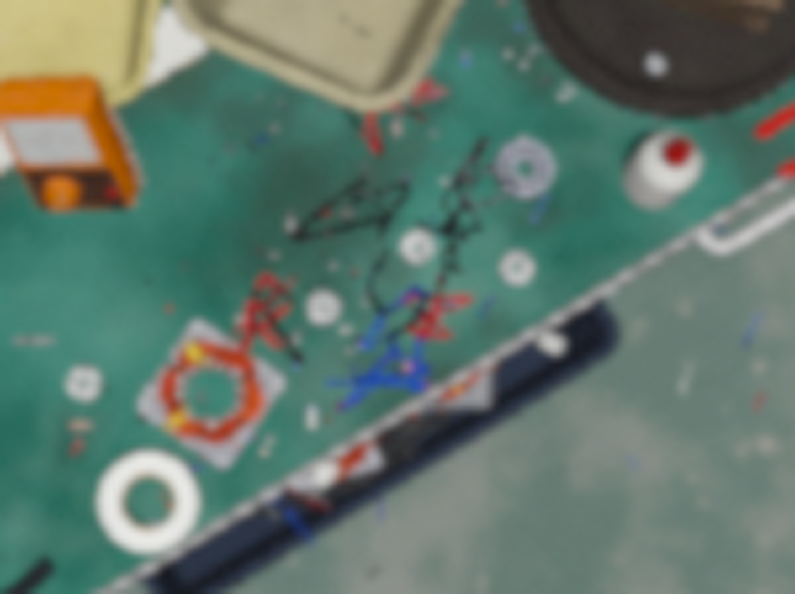

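View pics/tc.png

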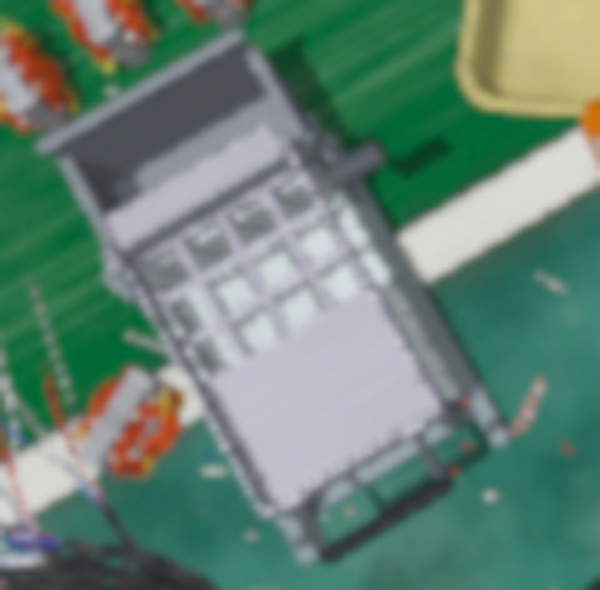

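Bearings in tb: four small ones at (83,383), (323,308), (417,246) and (517,267), and one large at (525,167). In tc the handle bar runs (325,553)–(450,485), the gate grip is at about (360,163), and the feed plate corners are roughly (215,375), (370,300), (440,410) and (283,500).

```bash
cat > h.py <<'E'
import numpy as np, cv2
from scipy.spatial.transform import Rotation as Ro
from workcell import bot
def cast(f,u,v,z):
    d=f["R"].T@np.linalg.solve(f["mtx"],[u,v,1.]); c=-f["R"].T@f["t"]
    return c+d*(z-c[2])/d[2]
def proj(f,X):
    p=f["mtx"]@(f["R"]@np.asarray(X,float)+f["t"]); return p[:2]/p[2]
def blob(f,u,v,r,thr=None):
    # centroid of non-saturated bright pixels about (u,v)
    u0,v0=int(u)-r,int(v)-r; p=f["frame"][v0:v0+2*r+1,u0:u0+2*r+1]
    p=cv2.resize(p,None,fx=4,fy=4,interpolation=cv2.INTER_CUBIC).astype(int)
    m=((p[:,:,2]>(thr or 110))&(p.max(2)-p.min(2)<60)).astype(np.uint8)
    n,l,s,c=cv2.connectedComponentsWithStats(m)
    if n<2: return None
    k=1+np.argmax(s[1:,4]); x,y,w,h,A=s[k]
    return u0+(x+w/2)/4-.5, v0+(y+h/2)/4-.5, w/4,h/4
def rel(X,yaw=None,ap=0):
    "shift in tool axes (cm) to put TCP at X, and turn (deg) for yaw"
    s=bot.observe(); R=Ro.from_euler('xyz',s["tool_rot"]).as_matrix()
    o=R.T@(np.asarray(X)-s["position"])*100
    T=np.zeros(3)
    if yaw is not None:
        T=Ro.from_matrix(R.T@Ro.from_euler('xyz',[np.pi,ap,yaw]).as_matrix()).as_rotvec(degrees=True)
    return o.round(2),T.round(1)
E
python3 - <<'E'
from h import *
f=bot.grab_frame("top"); g=bot.grab_frame("scene")
for n,(u,v),z in [("s",(83,383),.007),("s",(323,308),.007),("s",(417,246),.007),("s",(517,267),.007),("L",(525,167),.012),("tape",(149,501),.018)]:
    a,b=210+(u+.5)/5.3-.5,150+(v+.5)/5.3-.5
    q=blob(f,a,b,6 if n=="s" else 9); P=cast(f,q[0],q[1],z); print(n,np.round([a,b],1),np.round(q,1),P.round(3),"scene px",proj(g,P).round(1), np.hypot(*P[:2]).round(3))
T=lambda u,v:(92+(u+.5)/5-.5,145+(v+.5)/5-.5)
for n,p,z in [("h1",(325,553),.133),("h2",(450,485),.133),("grip",(360,163),.183),("fp far L",(215,375),.109),("far R",(370,300),.109),("near R",(440,410),.109),("near L",(283,500),.109)]:
    P=cast(f,*T(*p),z); print(n,P.round(4),proj(g,P).round(1))
E
```

```text
s [225.3 221.9] [225.2 221.9   7.5   7.2] [0.444 0.114 0.007] scene px [234.8 203.4] 0.459
s [270.5 207.7] [270.6 207.5   7.2   7. ] [ 0.495 -0.057  0.007] scene px [265.1 222.7] 0.498
s [288.3 196. ] [288.2 196.2   7.5   7.5] [ 0.537 -0.125  0.007] scene px [283.6 229.5] 0.551
s [307.1 200. ] [307.  200.1   7.5   7.2] [ 0.52  -0.195  0.007] scene px [289.  241.6] 0.556
L [308.7 181.1] [308.9 181.1  11.2  11.8] [ 0.593 -0.205  0.012] scene px [308.2 236.4] 0.627
tape [237.7 244.1] [237. 244.  19.  19.] [0.36  0.07  0.018] scene px [219.  211.9] 0.367
h1 [0.3218 0.3357 0.133 ] [185.8 158.9]
h2 [0.3656 0.2523 0.133 ] [202.4 165.2]
grip [0.5786 0.3066 0.183 ] [244.8 138.8]
fp far L [0.4467 0.4219 0.109 ] [207.7 149.9]
far R [0.4974 0.315  0.109 ] [227.2 157.4]
near R [0.4191 0.2646 0.109 ] [214.2 166.3]
near L [0.3592 0.3717 0.109 ] [192.3 158.6]
```

```bash
cat >> h.py <<'E'
F=np.array([.431,.344,.109]); PSI=np.radians(30)
RS=Ro.from_euler('z',PSI).as_matrix()
def S(x,y,z): return F+RS@np.array([x,y,z])   # stand axes, from feed_plate
def inS(P): return RS.T@(np.asarray(P)-F)
E
python3 - <<'E'
from h import *
for n,P in [("via",[.50,-.25,.29]),("via2",S(.06,-.108,.18)),("pre",S(.065,-.108,.06)),("push",S(.152,-.108,.06)),("up",S(.10,-.108,.18))]:
    print(n,np.round(P,3),*rel(P,PSI))
E
```

```text
via [ 0.5  -0.25  0.29] [ 38.37 -21.83  -5.89] [-0.  -0.  -9.9]
via2 [0.537 0.28  0.289] [ 60.06 -70.38  -5.76] [-0.  -0.  -9.9]
pre [0.541 0.283 0.169] [ 60.56 -70.45   6.24] [-0.  -0.  -9.9]
push [0.617 0.326 0.169] [ 69.13 -71.95   6.24] [-0.  -0.  -9.9]
up [0.572 0.3   0.289] [ 64.   -71.06  -5.76] [-0.  -0.  -9.9]
```

Emit:
servo_tool --pt "0 10 -5 -6 0 0 -5" --pt "0 38.4 -21.8 -6 0 0 -10" --pt "0 38.4 -21.8 -6 0 0 -10" --pt "0 38.4 -21.8 -6 0 0 -10" --pt "0 38.4 -21.8 -6 0 0 -10" --pt "0 38.4 -21.8 -6 0 0 -10" --pt "0 38.4 -21.8 -6 0 0 -10" --pt "0 38.4 -21.8 -6 0 0 -10" --pt "0 38.4 -21.8 -6 0 0 -10" --pt "0 38.4 -21.8 -6 0 0 -10"

```text
clock: 1.2
position: [0.5045, -0.2441, 0.2917]
tool_rot: [-3.141, -0.003, 0.534]
force: [-1.3, -0.6, -0.2]
grip_width: -0.0001
finger_force: 0.0
```

```bash
python3 - <<'E'
from h import *
for n,P in [("via2",S(.06,-.108,.18)),("pre",S(.065,-.108,.06))]:
    print(n,np.round(P,3),*rel(P,PSI))
print(bot.observe()["qpos"].round(2))
E
```

```text
via2 [0.537 0.28  0.289] [ 29.48 -43.51   0.39] [-0.  -0.2  0.6]
pre [0.541 0.283 0.169] [ 29.94 -43.5   12.39] [-0.  -0.2  0.6]
[ 0.51  0.36 -0.22  1.69  0.09  1.09 -0.77]
```

Emit:
servo_tool --pt "0 29.5 -43.5 0.4 0 0 0" --pt "0 29.5 -43.5 0.4 0 0 0" --pt "0 29.5 -43.5 0.4 0 0 0" --pt "0 29.5 -43.5 0.4 0 0 0" --pt "0 29.5 -43.5 0.4 0 0 0" --pt "0 29.5 -43.5 0.4 0 0 0" --pt "0 29.5 -43.5 0.4 0 0 0" --pt "0 29.5 -43.5 0.4 0 0 0" --pt "0 29.5 -43.5 0.4 0 0 0" --pt "0 29.5 -43.5 0.4 0 0 0"

```text
clock: 2.2
position: [0.5356, 0.2503, 0.2875]
tool_rot: [3.141, -0.0, 0.525]
force: [0.7, -0.7, 0.7]
grip_width: -0.0002
finger_force: 0.0
```

```bash
python3 - <<'E'
from h import *
for n,P in [("via2",S(.06,-.108,.18)),("pre",S(.065,-.108,.06)),("push",S(.152,-.108,.06))]:
    print(n,np.round(P,3),*rel(P,PSI))
f=bot.grab_frame("top"); cv2.imwrite("pics/t1.png",cv2.resize(f["frame"][120:270,80:240],None,fx=4,fy=4,interpolation=cv2.INTER_CUBIC))
print(proj(f,bot.observe()["position"]), inS(bot.observe()["position"]))
E
```

```text
via2 [0.537 0.28  0.289] [ 1.63 -2.54 -0.15] [ 0.  -0.   0.1]
pre [0.541 0.283 0.169] [ 2.13 -2.54 11.85] [ 0.  -0.   0.1]
push [0.617 0.326 0.169] [10.83 -2.53 11.85] [ 0.  -0.   0.1]
[170.67734809 183.35498912] [ 0.04683656 -0.12486051  0.1781884 ]
```

View pics/t1.png

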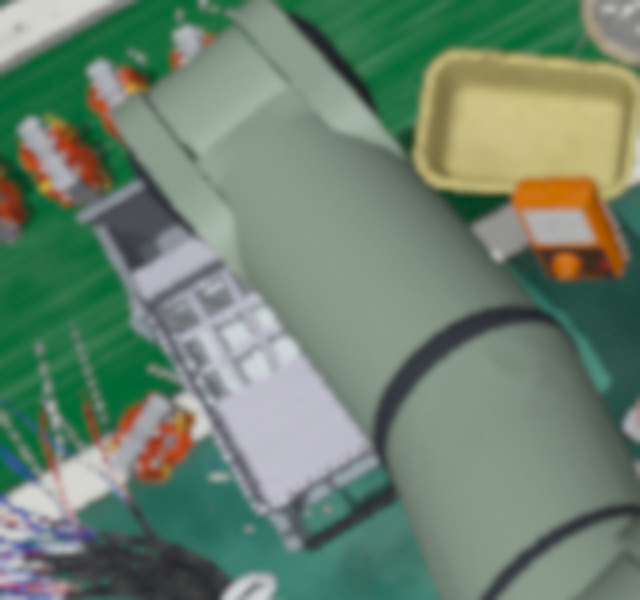

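The arm hides the grip from above, but the geometry fits what is given, so I'll go down and push.

Emit:
servo_tool --pt "0 1 -2.5 5 0 0 0" --pt "0 1.5 -2.5 10 0 0 0" --pt "0 2.1 -2.5 11.8 0 0 0" --pt "0 4 -2.5 11.8 0 0 0" --pt "0 5.5 -2.5 11.8 0 0 0" --pt "0 7 -2.5 11.8 0 0 0" --pt "0 8.5 -2.5 11.8 0 0 0" --pt "0 10 -2.5 11.8 0 0 0" --pt "0 10.8 -2.5 11.8 0 0 0" --pt "0 11 -2.5 11.8 0 0 0"

```text
clock: 3.25
position: [0.6186, 0.3254, 0.1691]
tool_rot: [-3.141, 0.0, 0.525]
force: [-0.7, -1.4, 0.1]
grip_width: 0.0003
finger_force: 0.0
```

```bash
python3 - <<'E'
from h import *
print(inS(bot.observe()["position"]))
for n,P in [("up",S(.08,-.108,.18)),("v2",[.52,-.1,.29])]:
    print(n,np.round(P,3),*rel(P,PSI))
E
```

```text
[ 0.15320539 -0.10992955  0.06007827]
up [0.554 0.29  0.289] [ -7.32  -0.21 -11.99] [-0.   0.   0.1]
v2 [ 0.52 -0.1   0.29] [-29.87  31.86 -12.09] [-0.   0.   0.1]
```

Emit:
servo_tool --pt "0 -2 0 -3 0 0 0" --pt "0 -5 0 -8 0 0 0" --pt "2 -8 0 -12 0 0 0" --pt "4 -30 32 -12 0 0 0" --pt "6.5 -30 32 -12 0 0 0" --pt "6.5 -30 32 -12 0 0 0" --pt "6.5 -30 32 -12 0 0 0" --pt "6.5 -30 32 -12 0 0 0" --pt "6.5 -30 32 -12 0 0 0" --pt "6.5 -30 32 -12 0 0 0"

```text
clock: 4.25
position: [0.5218, -0.0631, 0.2891]
tool_rot: [3.141, -0.0, 0.525]
force: [1.3, -0.3, 0.6]
grip_width: 0.065
finger_force: 0.0
```

```bash
python3 - <<'E'
from h import *
f=bot.grab_frame("top"); g=bot.grab_frame("scene")
a=cv2.resize(f["frame"][140:270,90:200],None,fx=4,fy=4,interpolation=cv2.INTER_CUBIC)
b=cv2.resize(g["frame"][100:230,170:260],None,fx=4,fy=4,interpolation=cv2.INTER_CUBIC)
cv2.imwrite("pics/t2.png",np.hstack([a,b])[:, :800])
print(bot.observe()["position"])
for n,P in [("L",[.593,-.205,.08]),("L",[.593,-.205,.004])]:
    print(n,np.round(P,3),*rel(P,PSI))
E
```

```text
[ 0.5213743  -0.06813918  0.28889007]
L [ 0.593 -0.205  0.08 ] [-0.5  15.39 20.92] [ 0.1  0.1 -0.4]
L [ 0.593 -0.205  0.004] [-0.49 15.38 28.52] [ 0.1  0.1 -0.4]
```

View pics/t2.png

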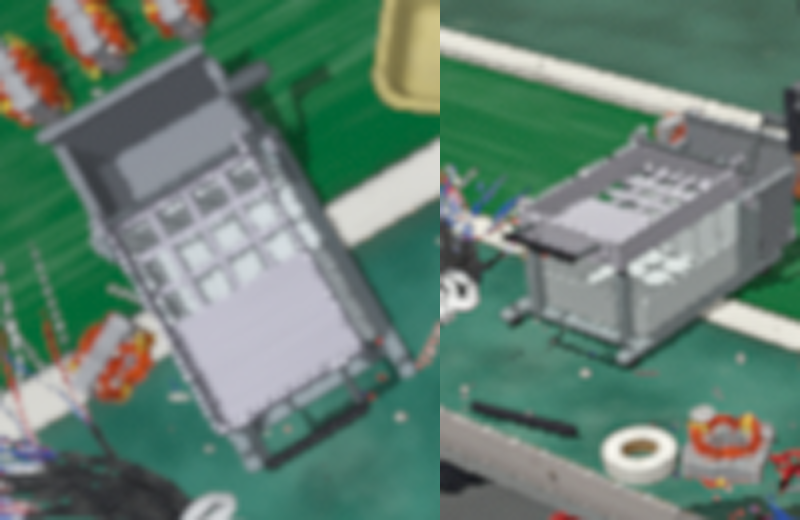

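The gate is shut: its grip now leans towards the bin, at (248,75). Next I'll check the bottle clearance for the large bearing.

```bash
python3 - <<'E'
from h import *
f=bot.grab_frame("top")
P=cast(f,210+677.5/5.3-.5,150+152.5/5.3-.5,.12); L=np.array([.593,-.205,0])
print(P.round(3), (RS.T@(P-L)).round(3))
q=blob(f,308.9,181.1,9); print(q, cast(f,q[0],q[1],.012)); P=cast(f,q[0],q[1],.012)
for z in (.08,.006): print(*rel([P[0],P[1],z],PSI))
E
```

```text
[ 0.577 -0.29   0.12 ] [-0.056 -0.066  0.12 ]
(np.float64(308.0), np.float64(181.0), np.float64(19.0), np.float64(19.0)) [ 0.59316899 -0.20183646  0.012     ]
[-0.62 15.44 20.9 ] [ 0.1  0.  -0.2]
[-0.62 15.44 28.3 ] [ 0.1  0.  -0.2]
```

Emit:
servo_tool --pt "6.5 -0.3 5 5 0 0 7" --pt "6.5 -0.5 9 8 0 0 14" --pt "6.5 -0.8 13 12 0 0 20" --pt "6.5 -0.8 15.7 16 0 0 20" --pt "6.5 -0.8 15.7 20 0 0 20" --pt "6.5 -0.8 15.7 20 0 0 20" --pt "6.5 -0.8 15.7 20 0 0 20" --pt "6.5 -0.8 15.7 20 0 0 20"

```text
clock: 5.2
position: [0.5955, -0.1997, 0.0907]
tool_rot: [3.141, -0.002, 0.177]
force: [-0.5, -0.1, 0.0]
grip_width: 0.0652
finger_force: 0.0
```

```bash
python3 - <<'E'
from h import *
g=bot.grab_frame("scene"); print(bot.observe()["position"].round(4))
print(*rel([.593,-.205,.002],np.radians(10)))
u,v=map(int,proj(g,[.593,-.205,.012])); print(u,v)
cv2.imwrite("pics/s3.png",cv2.resize(g["frame"][v-50:v+40,u-70:u+60],None,fx=6,fy=6,interpolation=cv2.INTER_CUBIC))
E
```

```text
[ 0.5958 -0.1999  0.0912]
[-0.39  0.45  8.92] [ 0.  -0.2  0.2]
308 236
```

View pics/s3.png

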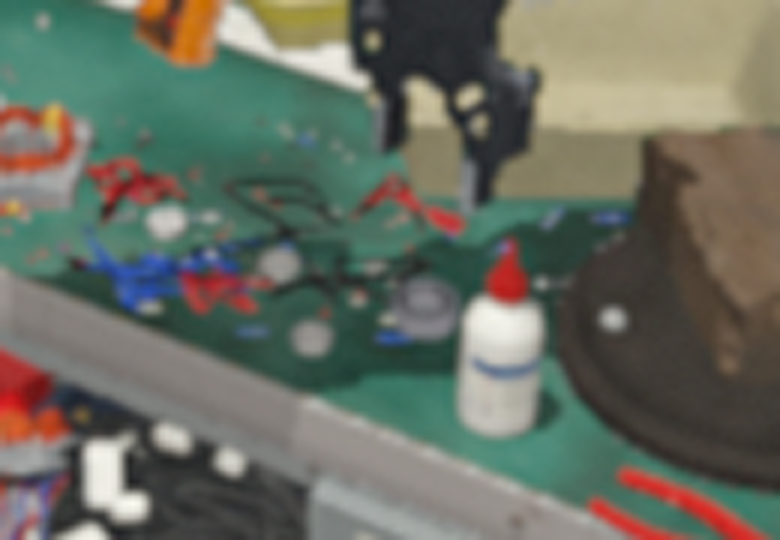

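The scene view puts the large bearing at (425,305) in the crop, within a pixel of the prediction, with the fingers above it and the bottle clear. Next I'll descend and grip.

Emit:
servo_tool --pt "6.5 -0.4 0.4 4 0 0 0" --pt "6.5 -0.4 0.4 7 0 0 0" --pt "6.5 -0.4 0.4 8.9 0 0 0" --pt "6.5 -0.4 0.4 8.9 0 0 0" --pt "3 -0.4 0.4 8.9 0 0 0" --pt "3 -0.4 0.4 8.9 0 0 0" --pt "3 -0.4 0.4 8.9 0 0 0" --pt "3 -0.4 0.4 8.9 0 0 0" --pt "3 -0.4 0.4 8.9 0 0 0" --pt "3 -0.4 0.4 5 0 0 0" --force 50

```text
clock: 6.25
position: [0.5898, -0.2047, 0.0374]
tool_rot: [-3.14, 0.004, 0.177]
force: [-0.4, -0.2, 0.4]
grip_width: 0.0375
finger_force: 50.5
```

```bash
python3 - <<'E'
from h import *
for P in ([.55,0,.27],S(-.025,.02,.12),S(-.025,.02,.004)): print(np.round(P,3),*rel(P,PSI))
E
```

```text
[0.55 0.   0.27] [ -0.41 -20.9  -23.22] [ -0.2   0.2 -19.9]
[0.399 0.349 0.229] [ -9.09 -57.88 -19.01] [ -0.2   0.2 -19.9]
[0.399 0.349 0.113] [ -9.05 -57.86  -7.41] [ -0.2   0.2 -19.9]
```

Emit:
servo_tool --pt "3 0 0 -5 0 0 0" --pt "3 0 0 -10 0 0 0" --pt "3 0 -3 -14 0 0 -5" --pt "3 -0.4 -7 -18 0 0 -10" --pt "3 -0.4 -12 -20 0 0 -15" --pt "3 -0.4 -17 -20 0 0 -20" --pt "3 -0.4 -22 -20 0 0 -20" --pt "3 -2 -27 -20 0 0 -20" --pt "3 -3 -32 -20 0 0 -20" --pt "3 -4 -37 -20 0 0 -20"

```text
clock: 7.25
position: [0.4912, 0.1409, 0.2405]
tool_rot: [3.14, -0.002, 0.525]
force: [1.6, 0.2, -0.2]
grip_width: 0.0375
finger_force: 50.6
```

```bash
python3 - <<'E'
from h import *
for P in (S(-.025,.02,.12),S(-.025,.02,.004)): print(np.round(P,3),*rel(P,PSI))
E
```

```text
[0.399 0.349 0.229] [  2.47 -22.59   1.13] [ 0.1 -0.1  0.1]
[0.399 0.349 0.113] [  2.44 -22.61  12.73] [ 0.1 -0.1  0.1]
```

Emit:
servo_tool --pt "3 1 -5 0 0 0 0" --pt "3 1.5 -10 0.5 0 0 0" --pt "3 2 -14 1 0 0 0" --pt "3 2 -18 1 0 0 0" --pt "3 2 -20 1 0 0 0" --pt "3 2 -20 1 0 0 0" --pt "3 2 -20 1 0 0 0" --pt "3 2 -20 1 0 0 0"

```text
clock: 8.05
position: [0.4098, 0.3215, 0.2295]
tool_rot: [3.141, -0.001, 0.524]
force: [-0.3, -0.1, -1.2]
grip_width: 0.0371
finger_force: 50.6
```

```bash
python3 - <<'E'
from h import *
for P in (S(-.025,.02,.12),S(-.025,.02,.004)): print(np.round(P,3),*rel(P,PSI))
E
```

```text
[0.399 0.349 0.229] [ 0.46 -2.89  0.05] [ 0.  -0.1  0. ]
[0.399 0.349 0.113] [ 0.45 -2.89 11.65] [ 0.  -0.1  0. ]
```

Emit:
servo_tool --pt "3 0.4 -2.9 3 0 0 0" --pt "3 0.4 -2.9 7 0 0 0" --pt "3 0.4 -2.9 10 0 0 0" --pt "3 0.4 -2.9 11.6 0 0 0" --pt "3 0.4 -2.9 11.6 0 0 0" --pt "3 0.4 -2.9 11.6 0 0 0" --pt "4.8 0.4 -2.9 11.6 0 0 0" --pt "4.8 0.4 -2.9 11.6 0 0 0" --pt "4.8 0.4 -2.9 8 0 0 0" --pt "4.8 0.4 -2.9 3 0 0 0"

```text
clock: 9.05
position: [0.3972, 0.3485, 0.1986]
tool_rot: [3.141, 0.004, 0.525]
force: [0.5, 1.2, 0.7]
grip_width: 0.0482
finger_force: 0.0
```

```bash
python3 - <<'E'
from h import *
for P in ([.52,-.08,.22],[.52,-.195,.08]): print(np.round(P,3),*rel(P,PSI))
E
```

```text
[ 0.52 -0.08  0.22] [-10.88  43.23  -2.08] [0.  0.2 0.1]
[ 0.52  -0.195  0.08 ] [-16.6   53.17  11.94] [0.  0.2 0.1]
```

Emit:
servo_tool --pt "4.5 0 2 -4 0 0 0" --pt "4.5 -1 7 -4 0 0 0" --pt "4.5 -2 12 -4 0 0 0" --pt "4.5 -4 17 -4 0 0 0" --pt "4.5 -5 22 -4 0 0 0" --pt "4.5 -7 27 -4 0 0 0" --pt "4.5 -8 32 -4 0 0 0" --pt "4.5 -10 37 -4 0 0 0" --pt "4.5 -11 42 -4 0 0 0" --pt "4.5 -13 46 0 0 0 0"

```text
clock: 10.05
position: [0.5163, -0.0983, 0.2138]
tool_rot: [3.137, -0.005, 0.524]
force: [1.4, 0.1, -0.7]
grip_width: 0.0458
finger_force: 0.0
```

```bash
python3 - <<'E'
from h import *
f=bot.grab_frame("top")
a=cv2.resize(f["frame"][200:260,125:200],None,fx=6,fy=6,interpolation=cv2.INTER_CUBIC); g=bot.grab_frame("scene")
v0,u0=205,225
b=cv2.resize(g["frame"][v0:v0+60,u0:u0+100],None,fx=3.4,fy=6,interpolation=cv2.INTER_CUBIC)
cv2.imwrite("pics/t4.png",np.hstack([a,b]))
for P in ([.52,-.195,.05],): print(np.round(P,3),*rel(P,PSI))
for P in ([.444,.114],[.495,-.057],[.537,-.125],[.52,-.195]): 
  p=proj(f,[*P,.007]); print(p.round(1),blob(f,*p,6,130),proj(g,[*P,.007]), blob(g,*proj(g,[*P,.007]),6,130))
p=proj(f,S(-.025,.02,.012));print(p)
E
```

```text
[ 0.52  -0.195  0.05 ] [-3.96  8.52 15.9 ] [-0.   0.2 -0.3]
[225.3 221.9] (np.float64(225.25), np.float64(222.0), np.float64(6.5), np.float64(6.5)) [234.80772413 203.38258323] (np.float64(235.875), np.float64(205.125), np.float64(9.25), np.float64(8.75))
[270.6 207.5] (np.float64(270.625), np.float64(207.625), np.float64(6.25), np.float64(6.25)) [265.07677725 222.62451942] (np.float64(265.375), np.float64(222.75), np.float64(6.75), np.float64(5.5))
[288.2 196.2] None [283.61196205 229.4689349 ] (np.float64(284.0), np.float64(229.875), np.float64(5.5), np.float64(4.75))
[306.9 200.2] None [288.85161206 241.56077553] (np.float64(289.625), np.float64(241.875), np.float64(7.25), np.float64(5.25))
[154.28352922 232.48717007]
```

View pics/t4.png

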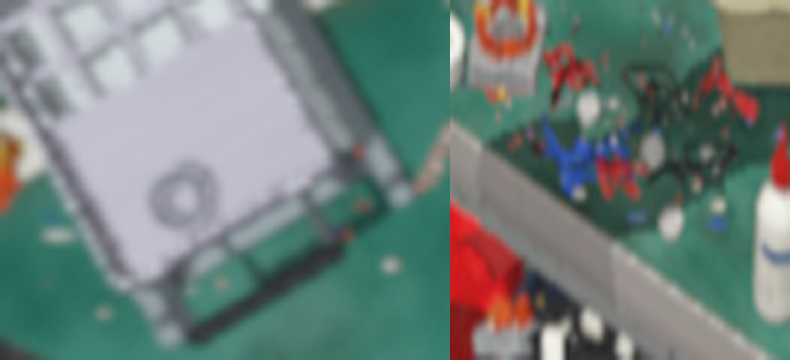

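The large bearing lies on the plate at (184,197) in the crop, about 4 mm off target, which is fine. Small bearings are where I measured them.

Emit:
servo_tool --pt "4.5 -2 4 5 0 0 0" --pt "4.5 -4 8 9 0 0 0" --pt "4.5 -4 8.5 13 0 0 0" --pt "4.5 -4 8.5 15 0 0 0" --pt "4.5 -4 8.5 15 0 0 0" --pt "4.5 -4 8.5 15 0 0 0"

```text
clock: 10.75
position: [0.5223, -0.1881, 0.0621]
tool_rot: [-3.141, -0.0, 0.526]
force: [-0.1, 0.1, 0.4]
grip_width: 0.0451
finger_force: 0.0
```

```bash
python3 - <<'E'
from h import *
print(*rel([.52,-.195,.002],PSI))
E
```

```text
[-0.54  0.48  6.01] [-0.  -0.   0.1]
```

Emit:
servo_tool --pt "4.5 -0.5 0.5 3 0 0 0" --pt "4.5 -0.5 0.5 5.5 0 0 0" --pt "4.5 -0.5 0.5 6 0 0 0" --pt "4.5 -0.5 0.5 6 0 0 0" --pt "1 -0.5 0.5 6 0 0 0" --pt "1 -0.5 0.5 6 0 0 0" --pt "1 -0.5 0.5 6 0 0 0" --pt "1 -0.5 0.5 6 0 0 0" --pt "1 -0.5 0.5 2 0 0 0" --pt "1 -0.5 0.5 -3 0 0 0" --force 40

```text
clock: 11.75
position: [0.5193, -0.1951, 0.0918]
tool_rot: [-3.14, 0.002, 0.526]
force: [0.7, -0.8, 0.2]
grip_width: 0.0184
finger_force: 39.1
```

```bash
python3 - <<'E'
from h import *
print(*rel(S(-.036,-.034,.11),PSI))
E
```

```text
[ 15.79 -47.69 -12.65] [-0.1  0.1  0.1]
```

Emit:
servo_tool --pt "1 0 0 -5 0 0 0" --pt "1 1 -3 -9 0 0 0" --pt "1 2.5 -7.5 -11.5 0 0 0" --pt "1 4 -12 -11.5 0 0 0" --pt "1 5.5 -16.5 -11.5 0 0 0" --pt "1 7 -21 -11.5 0 0 0" --pt "1 8.5 -25.5 -11.5 0 0 0" --pt "1 10 -30 -11.5 0 0 0" --pt "1 11.5 -34.5 -11.5 0 0 0" --pt "1 13 -39 -11.5 0 0 0"

```text
clock: 12.75
position: [0.4365, 0.2088, 0.2074]
tool_rot: [3.141, -0.002, 0.525]
force: [1.2, 1.0, 0.2]
grip_width: 0.0184
finger_force: 39.1
```

Emit:
servo_tool --pt "1 1.5 -4.5 0 0 0 0" --pt "1 2.8 -8.5 0 0 0 0" --pt "1 2.8 -8.5 0 0 0 0" --pt "1 2.8 -8.5 0 0 0 0" --pt "1 2.8 -8.5 0 0 0 0"

```text
clock: 13.25
position: [0.419, 0.2937, 0.2067]
tool_rot: [3.141, -0.0, 0.524]
force: [0.8, -0.8, 0.4]
grip_width: 0.0185
finger_force: 39.1
```

```bash
python3 - <<'E'
from h import *
print(*rel(S(-.036,-.034,.004),PSI))
E
```

```text
[-0.05 -0.37  9.37] [ 0. -0.  0.]
```

Emit:
servo_tool --pt "1 0 -0.4 4 0 0 0" --pt "1 0 -0.4 8 0 0 0" --pt "1 0 -0.4 9.4 0 0 0" --pt "1 0 -0.4 9.4 0 0 0" --pt "1 0 -0.4 9.4 0 0 0" --pt "3 0 -0.4 9.4 0 0 0" --pt "3 0 -0.4 9.4 0 0 0" --pt "3 0 -0.4 6 0 0 0" --pt "3 0 -0.4 1 0 0 0" --pt "4.5 0 -0.4 -3 0 0 0"

```text
clock: 14.25
position: [0.4166, 0.2981, 0.2389]
tool_rot: [-3.141, -0.001, 0.525]
force: [0.7, -0.3, -0.2]
grip_width: 0.0434
finger_force: 0.0
```

Emit:
servo_tool --pt "4.5 -1 4.5 0 0 0 0" --pt "4.5 -2 9 0 0 0 0" --pt "4.5 -3.3 13.5 0 0 0 0" --pt "4.5 -4.5 18 0 0 0 0" --pt "4.5 -5.5 22.5 0 0 0 0" --pt "4.5 -7 27 0 0 0 0" --pt "4.5 -8 31.5 2 0 0 0" --pt "4.5 -9.3 36 5 0 0 0" --pt "4.5 -10.5 40 8 0 0 0" --pt "4.5 -10.7 42.5 12 0 0 0"

```text
clock: 15.25
position: [0.5371, -0.1248, 0.1199]
tool_rot: [3.139, -0.002, 0.523]
force: [1.3, -0.2, -0.4]
grip_width: 0.0448
finger_force: 0.0
```

Emit:
servo_tool --pt "4.5 0 0 1 0 0 0" --pt "4.5 0 0 1 0 0 0" --pt "4.5 0 0 1 0 0 0"

```text
clock: 15.55
position: [0.5367, -0.1203, 0.1104]
tool_rot: [3.141, -0.001, 0.526]
force: [0.5, -0.4, 0.9]
grip_width: 0.0451
finger_force: 0.0
```

```bash
python3 - <<'E'
from h import *
print(*rel([.537,-.125,.002],PSI))
f=bot.grab_frame("top"); g=bot.grab_frame("scene")
cv2.imwrite("pics/t5.png",cv2.resize(f["frame"][200:260,125:200],None,fx=6,fy=6,interpolation=cv2.INTER_CUBIC))
p=proj(f,S(-.036,-.034,.007)); print(p,(p-[125,200])*6)
for P in ([.444,.114],[.495,-.057],[.537,-.125]): print(proj(g,[*P,.007]).round(1), blob(g,*proj(g,[*P,.007]),6,130))
E
```

```text
[-0.22  0.42 10.84] [ 0.  -0.1  0.2]
[169.94469692 227.23826127] [269.66818149 163.42956763]
[234.8 203.4] (np.float64(235.875), np.float64(205.125), np.float64(9.25), np.float64(8.75))
[265.1 222.6] (np.float64(265.0), np.float64(222.625), np.float64(6.0), np.float64(5.25))
[283.6 229.5] (np.float64(284.0), np.float64(229.875), np.float64(5.5), np.float64(4.75))
```

View pics/t5.png

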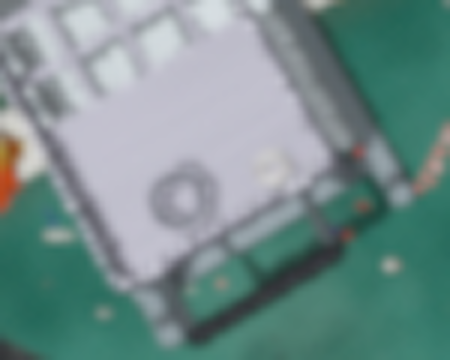

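The small bearing is on the tray at (273,167), close to the predicted (270,163). Next one.

Emit:
servo_tool --pt "4.5 -0.2 0.4 5 0 0 0" --pt "4.5 -0.2 0.4 9 0 0 0" --pt "4.5 -0.2 0.4 10.8 0 0 0" --pt "4.5 -0.2 0.4 10.8 0 0 0" --pt "1 -0.2 0.4 10.8 0 0 0" --pt "1 -0.2 0.4 10.8 0 0 0" --pt "1 -0.2 0.4 10.8 0 0 0" --pt "1 -0.2 0.4 10.8 0 0 0" --pt "1 -0.2 0.4 7 0 0 0" --pt "1 -0.2 0.4 2 0 0 0"

```text
clock: 16.65
position: [0.5358, -0.1253, 0.0904]
tool_rot: [-3.14, 0.001, 0.526]
force: [1.3, 0.7, 1.3]
grip_width: 0.0181
finger_force: 39.0
```

```bash
python3 - <<'E'
from h import *
print(*rel(S(-.006,-.034,.11),PSI))
E
```

```text
[ 13.87 -42.47 -12.82] [-0.1  0.1  0.1]
```

Emit:
servo_tool --pt "1 0 0 -5 0 0 0" --pt "1 1 -3 -9 0 0 0" --pt "1 2.5 -7.5 -11.5 0 0 0" --pt "1 4 -12 -11.5 0 0 0" --pt "1 5.5 -16.5 -11.5 0 0 0" --pt "1 7 -21 -11.5 0 0 0" --pt "1 8.5 -25.5 -11.5 0 0 0" --pt "1 10 -30 -11.5 0 0 0" --pt "1 11.5 -34.5 -11.5 0 0 0" --pt "1 13 -39 -11.5 0 0 0"

```text
clock: 17.65
position: [0.453, 0.2788, 0.2062]
tool_rot: [3.141, -0.002, 0.525]
force: [1.6, 0.3, 0.4]
grip_width: 0.0181
finger_force: 39.0
```

Emit:
servo_tool --pt "1 0.9 -3.4 0 0 0 0" --pt "1 0.9 -3.4 0 0 0 0" --pt "1 0.9 -3.4 0 0 0 0" --pt "1 0.9 -3.4 0 0 0 0"

```text
clock: 18.05
position: [0.4448, 0.3099, 0.2052]
tool_rot: [3.141, -0.001, 0.524]
force: [0.4, -0.3, -1.1]
grip_width: 0.0185
finger_force: 39.0
```

```bash
python3 - <<'E'
from h import *
print(*rel(S(-.006,-.034,.004),PSI))
E
```

```text
[-0.09 -0.25  9.22] [ 0.  -0.1  0. ]
```

Emit:
servo_tool --pt "1 0 -0.3 4 0 0 0" --pt "1 0 -0.3 8 0 0 0" --pt "1 0 -0.3 9.2 0 0 0" --pt "1 0 -0.3 9.2 0 0 0" --pt "1 0 -0.3 9.2 0 0 0" --pt "3 0 -0.3 9.2 0 0 0" --pt "3 0 -0.3 9.2 0 0 0" --pt "3 0 -0.3 6 0 0 0" --pt "3 0 -0.3 1 0 0 0" --pt "4.5 0 -0.3 -3 0 0 0"

```text
clock: 19.05
position: [0.4427, 0.3136, 0.2372]
tool_rot: [-3.141, -0.001, 0.526]
force: [-0.2, 0.1, -0.7]
grip_width: 0.0431
finger_force: 0.0
```

Emit:
servo_tool --pt "4.5 -1.5 4.5 0 0 0 0" --pt "4.5 -3.5 9 0 0 0 0" --pt "4.5 -5.4 13.5 0 0 0 0" --pt "4.5 -7.2 18 0 0 0 0" --pt "4.5 -9 22.5 0 0 0 0" --pt "4.5 -11 27 2 0 0 0" --pt "4.5 -12.5 31 6 0 0 0" --pt "4.5 -13.9 34.6 10 0 0 0" --pt "4.5 -13.9 34.6 13 0 0 0" --pt "4.5 -13.9 34.6 13 0 0 0"

```text
clock: 20.05
position: [0.4936, -0.0575, 0.1009]
tool_rot: [-3.138, 0.005, 0.522]
force: [-0.2, 1.2, 0.3]
grip_width: 0.045
finger_force: 0.0
```

```bash
python3 - <<'E'
from h import *
print(*rel([.495,-.057,.002],PSI))
f=bot.grab_frame("top"); g=bot.grab_frame("scene")
for P in ([.444,.114,.007],[.495,-.057,.007]): print(proj(g,P).round(1), blob(g,*proj(g,P),6,130),proj(f,P).round(1), blob(f,*proj(f,P),6,130))
E
```

```text
[0.2  0.05 9.89] [-0.2  0.3 -0.1]
[234.8 203.4] (np.float64(235.875), np.float64(205.125), np.float64(9.25), np.float64(8.75)) [225.3 221.9] (np.float64(225.25), np.float64(222.0), np.float64(6.5), np.float64(6.5))
[265.1 222.6] (np.float64(265.625), np.float64(223.125), np.float64(4.75), np.float64(4.25)) [270.6 207.5] None
```

Emit:
servo_tool --pt "4.5 0 0.2 5 0 0 0" --pt "4.5 0 0.2 9 0 0 0" --pt "4.5 0 0.2 9.9 0 0 0" --pt "4.5 0 0.2 9.9 0 0 0" --pt "1 0 0.2 9.9 0 0 0" --pt "1 0 0.2 9.9 0 0 0" --pt "1 0 0.2 9.9 0 0 0" --pt "1 0 0.2 9.9 0 0 0" --pt "1 0 0.2 6 0 0 0" --pt "1 0 0.2 1 0 0 0"

```text
clock: 21.15
position: [0.496, -0.0572, 0.0952]
tool_rot: [-3.14, 0.002, 0.526]
force: [1.9, 0.6, 0.3]
grip_width: 0.0101
finger_force: 0.0
```

```bash
python3 - <<'E'
from h import *
print(*rel(S(.024,-.034,.11),PSI))
E
```

```text
[ 16.87 -34.58 -12.37] [-0.1  0.1  0.1]
```

The grip closed on nothing, so I'll back off and look.

Emit:
servo_tool --pt "4.5 3 -8 -8 0 0 0" --pt "4.5 6 -13 -10 0 0 0" --pt "4.5 6 -13 -10 0 0 0" --pt "4.5 6 -13 -10 0 0 0"

```text
clock: 21.55
position: [0.4839, 0.0888, 0.1979]
tool_rot: [3.141, -0.004, 0.528]
force: [-0.3, -0.6, -0.4]
grip_width: 0.045
finger_force: 0.0
```

```bash
python3 - <<'E'
from h import *
f=bot.grab_frame("top"); g=bot.grab_frame("scene")
a=cv2.resize(f["frame"][185:255,200:300],None,fx=4,fy=4,interpolation=cv2.INTER_CUBIC)
b=cv2.resize(g["frame"][195:265,215:315],None,fx=4,fy=4,interpolation=cv2.INTER_CUBIC)
cv2.imwrite("pics/t6.png",np.hstack([a,b]))
E
```

```text
(no output)
```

View pics/t6.png

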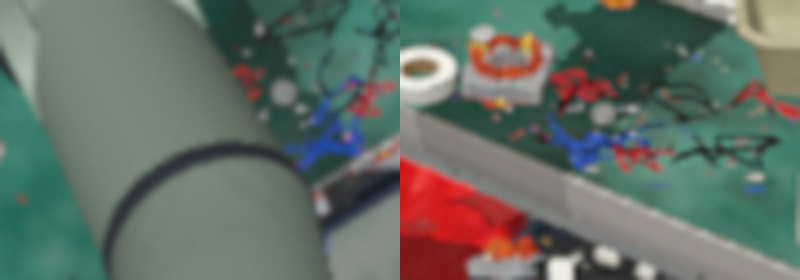

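The bearing is still in place at about (284,92) in the left half, so it probably slipped out when the grip slackened. I'll try again.

```bash
python3 - <<'E'
from h import *
f=bot.grab_frame("top"); g=bot.grab_frame("scene")
q=blob(f,270.8,207.7,5,95); r=blob(g,265.4,223,5,100); print(q,r)
print(cast(f,270.7,207.8,.006), cast(g,265.3,223.0,.006))
P=(cast(f,270.7,207.8,.006)+cast(g,265.3,223.0,.006))/2
for z in (.08,.001): print(*rel([P[0],P[1],z],PSI))
E
```

```text
(np.float64(270.5), np.float64(207.75), np.float64(6.0), np.float64(6.0)) (np.float64(265.625), np.float64(223.0), np.float64(6.25), np.float64(5.5))
[ 0.49402796 -0.05749491  0.006     ] [ 0.4953016  -0.05827297  0.006     ]
[-6.25 12.9  11.53] [ 0.  -0.1  0.1]
[-6.26 12.89 19.43] [ 0.  -0.1  0.1]
```

Emit:
servo_tool --pt "4.5 -2 4 2 0 0 0" --pt "4.5 -4 8 5 0 0 0" --pt "4.5 -6.2 12.5 9 0 0 0" --pt "4.5 -6.2 12.9 12 0 0 0" --pt "4.5 -6.2 12.9 12 0 0 0" --pt "4.5 -6.2 12.9 12 0 0 0" --pt "4.5 -6.2 12.9 12 0 0 0"

```text
clock: 22.45
position: [0.4952, -0.0571, 0.0755]
tool_rot: [3.141, -0.001, 0.526]
force: [0.2, -0.1, 0.2]
grip_width: 0.0449
finger_force: 0.0
```

```bash
python3 - <<'E'
from h import *
print(*rel([.4947,-.0579,.001],PSI))
E
```

```text
[-0.1   0.04  7.45] [ 0.  -0.1  0.1]
```

Emit:
servo_tool --pt "4.5 0 0.1 4 0 0 0" --pt "4.5 0 0.1 7 0 0 0" --pt "4.5 0 0.1 7.4 0 0 0" --pt "4.5 0 0.1 7.4 0 0 0" --pt "1 0 0.1 7.4 0 0 0" --pt "1 0 0.1 7.4 0 0 0" --pt "1 0 0.1 7.4 0 0 0" --pt "1 0 0.1 7.4 0 0 0" --pt "1 0 0.1 7.4 0 0 0" --pt "1 0 0.1 4 0 0 0" --force 50

```text
clock: 23.45
position: [0.4941, -0.0581, 0.0335]
tool_rot: [-3.14, 0.003, 0.526]
force: [0.8, 1.2, 1.9]
grip_width: 0.018
finger_force: 48.9
```

```bash
python3 - <<'E'
from h import *
print(*rel(S(.024,-.034,.11),PSI))
E
```

```text
[ 17.06 -34.57 -18.53] [-0.1  0.1  0.1]
```

Emit:
servo_tool --pt "1 0 0 -5 0 0 0" --pt "1 0 0 -10 0 0 0" --pt "1 2 -3 -14 0 0 0" --pt "1 4 -7.5 -17 0 0 0" --pt "1 6 -12 -17 0 0 0" --pt "1 8.2 -16.5 -17 0 0 0" --pt "1 10.4 -21 -17 0 0 0" --pt "1 12.6 -25.5 -17 0 0 0" --pt "1 14.8 -30 -17 0 0 0" --pt "1 17 -34.5 -17 0 0 0"

```text
clock: 24.45
position: [0.4696, 0.3178, 0.2058]
tool_rot: [3.141, -0.002, 0.525]
force: [1.4, -0.2, -0.1]
grip_width: 0.0176
finger_force: 48.9
```

Emit:
servo_tool --pt "1 0 0 0 0 0 0" --pt "1 0 0 0 0 0 0" --pt "1 0 0 0 0 0 0"

```text
clock: 24.75
position: [0.4703, 0.3148, 0.2051]
tool_rot: [3.141, -0.0, 0.524]
force: [-0.4, -0.7, 0.9]
grip_width: 0.0178
finger_force: 49.0
```

```bash
python3 - <<'E'
from h import *
print(*rel(S(.024,-.034,.003),PSI))
E
```

```text
[ 0.45 -1.1   9.31] [ 0. -0.  0.]
```

Emit:
servo_tool --pt "1 0.4 -1.1 4 0 0 0" --pt "1 0.4 -1.1 8 0 0 0" --pt "1 0.4 -1.1 9.3 0 0 0" --pt "1 0.4 -1.1 9.3 0 0 0" --pt "1 0.4 -1.1 9.3 0 0 0" --pt "3 0.4 -1.1 9.3 0 0 0" --pt "3 0.4 -1.1 9.3 0 0 0" --pt "3 0.4 -1.1 6 0 0 0" --pt "3 0.4 -1.1 1 0 0 0" --pt "4.5 0.4 -1.1 -3 0 0 0"

```text
clock: 25.75
position: [0.468, 0.3273, 0.2371]
tool_rot: [-3.141, -0.001, 0.525]
force: [0.9, 1.1, 0.2]
grip_width: 0.0432
finger_force: 0.0
```

Emit:
servo_tool --pt "4.5 -3 4 0 0 0 0" --pt "4.5 -6 8 0 0 0 0" --pt "4.5 -9 12 0 0 0 0" --pt "4.5 -12.8 16 2 0 0 0" --pt "4.5 -12.8 17.2 6 0 0 0" --pt "4.5 -12.8 17.2 10 0 0 0" --pt "4.5 -12.8 17.2 13 0 0 0" --pt "4.5 -12.8 17.2 13 0 0 0" --pt "4.5 -12.8 17.2 13 0 0 0"

```text
clock: 26.65
position: [0.4436, 0.1146, 0.1052]
tool_rot: [-3.141, 0.0, 0.526]
force: [-0.2, 0.7, 0.2]
grip_width: 0.0449
finger_force: 0.0
```

```bash
python3 - <<'E'
from h import *
g=bot.grab_frame("scene"); f=bot.grab_frame("top")
P=[.444,.114,.007]; print(proj(g,P).round(1), blob(g,*proj(g,P),4,130))
print(*rel([.444,.114,.001],PSI))
u,v=map(int,proj(g,P))
a=cv2.resize(g["frame"][v-40:v+25,u-35:u+30],None,fx=6,fy=6,interpolation=cv2.INTER_CUBIC)
b=cv2.resize(f["frame"][195:260,125:190],None,fx=6,fy=6,interpolation=cv2.INTER_CUBIC)
cv2.imwrite("pics/s7.png",np.hstack([a,b]))
E
```

```text
[234.8 203.4] (np.float64(234.875), np.float64(204.125), np.float64(7.25), np.float64(6.75))
[-0.09  0.04 10.51] [ 0.  -0.1  0.1]
```

View pics/s7.png

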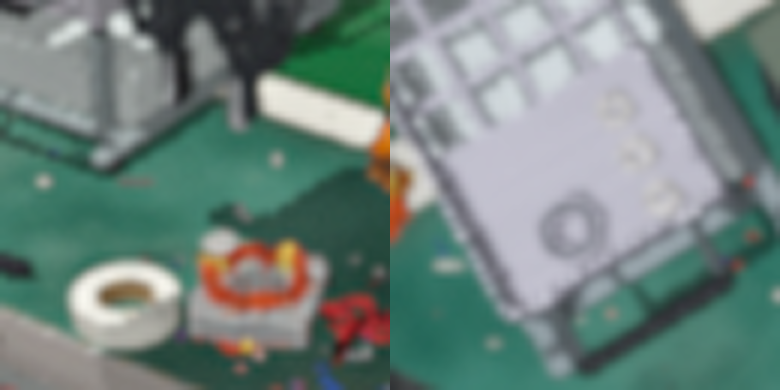

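Three small bearings and the large one are on the tray. The last small one is at (218,243), as predicted.

Emit:
servo_tool --pt "4.5 -0.1 0 5 0 0 0" --pt "4.5 -0.1 0 9 0 0 0" --pt "4.5 -0.1 0 10.5 0 0 0" --pt "4.5 -0.1 0 10.5 0 0 0" --pt "1 -0.1 0 10.5 0 0 0" --pt "1 -0.1 0 10.5 0 0 0" --pt "1 -0.1 0 10.5 0 0 0" --pt "1 -0.1 0 10.5 0 0 0" --pt "1 -0.1 0 10.5 0 0 0" --pt "1 -0.1 0 7 0 0 0"

```text
clock: 27.75
position: [0.4416, 0.1139, 0.0333]
tool_rot: [-3.141, 0.003, 0.526]
force: [0.4, -0.3, 1.5]
grip_width: 0.0182
finger_force: 49.1
```

```bash
python3 - <<'E'
from h import *
print(*rel(S(.025,.027,.11),PSI))
E
```

```text
[ 13.09 -23.14 -18.59] [-0.   0.2  0.1]
```

Emit:
servo_tool --pt "1 0 0 -5 0 0 0" --pt "1 0 0 -10 0 0 0" --pt "1 0 0 -14.5 0 0 0" --pt "1 2 -4 -17 0 0 0" --pt "1 4.5 -8 -17 0 0 0" --pt "1 7 -12 -17 0 0 0" --pt "1 9.5 -16.5 -17 0 0 0" --pt "1 12 -21 -17 0 0 0" --pt "1 13 -23.1 -17 0 0 0" --pt "1 13 -23.1 -17 0 0 0"

```text
clock: 28.75
position: [0.4377, 0.3831, 0.2053]
tool_rot: [-3.139, -0.001, 0.53]
force: [-0.2, -1.9, 0.1]
grip_width: 0.0188
finger_force: 49.1
```

Emit:
servo_tool --pt "1 0 0 0 0 0 0" --pt "1 0 0 0 0 0 0"

```text
clock: 28.95
position: [0.4397, 0.3779, 0.205]
tool_rot: [3.141, -0.001, 0.524]
force: [0.6, 0.4, -0.7]
grip_width: 0.0183
finger_force: 49.1
```

```bash
python3 - <<'E'
from h import *
print(*rel(S(.025,.027,.003),PSI))
E
```

```text
[ 0.05 -0.2   9.3 ] [ 0. -0.  0.]
```

Emit:
servo_tool --pt "1 0 -0.2 4 0 0 0" --pt "1 0 -0.2 8 0 0 0" --pt "1 0 -0.2 9.3 0 0 0" --pt "1 0 -0.2 9.3 0 0 0" --pt "1 0 -0.2 9.3 0 0 0" --pt "3 0 -0.2 9.3 0 0 0" --pt "3 0 -0.2 9.3 0 0 0" --pt "3 0 -0.2 6 0 0 0" --pt "3 0 -0.2 1 0 0 0" --pt "4 0 -0.2 -3 0 0 0"

```text
clock: 29.95
position: [0.4382, 0.3807, 0.2371]
tool_rot: [-3.141, -0.001, 0.525]
force: [0.2, 0.4, 0.3]
grip_width: 0.0397
finger_force: 0.0
```

Emit:
servo_tool --pt "4 -3 4 -1 0 0 -8" --pt "4 -5 9 -1 0 0 -16" --pt "4 -7 14 -1 0 0 -24" --pt "4 -9 18 -1 0 0 -32" --pt "4 -11 22 -1 0 0 -40" --pt "4 -11 22 -1 0 0 -48" --pt "4 -11 22 -1 0 0 -56" --pt "4 -11 22 -1 0 0 -64" --pt "4 -11 22 -1 0 0 -72" --pt "4 -11 22 -1 0 0 -80"

```text
clock: 30.95
position: [0.4534, 0.135, 0.2448]
tool_rot: [3.141, 0.0, 1.927]
force: [1.0, -0.4, -0.6]
grip_width: 0.04
finger_force: 0.0
```

```bash
python3 - <<'E'
from h import *
g=bot.grab_frame("scene"); f=bot.grab_frame("top")
p=proj(f,S(-.08,0,.02)); u,v=map(int,p); 
a=cv2.resize(f["frame"][v-45:v+20,u-28:u+28],None,fx=8,fy=8,interpolation=cv2.INTER_CUBIC)
q=proj(g,S(-.08,0,.02)); u2,v2=map(int,q)
b=cv2.resize(g["frame"][v2-35:v2+30,u2-20:u2+23],None,fx=8,fy=8,interpolation=cv2.INTER_CUBIC)
cv2.imwrite("pics/h8.png",np.hstack([a,b]))
for y in (-.045,0,.045):
  P=S(-.1,y,.024); print((proj(f,P)-[u-28,v-45])*8,(proj(g,P)-[u2-20,v2-35])*8+[448,0])
yw=np.radians(120)
for y in (0,.022): print(*rel(S(-.1,y,.13),yw))
print(bot.observe()["qpos"].round(2))
E
```

```text
[342.42678386 345.7655032 ] [652.18991902 318.87337487]
[249.17504752 401.27786963] [585.4836586  295.93346921]
[155.31825632 457.15042266] [520.44388751 273.5666598 ]
[18.69 -4.73  0.57] [ 0.   0.  -9.8]
[20.86 -5.11  0.57] [ 0.   0.  -9.8]
[ 0.16  0.33 -0.7   1.94  0.26  0.96 -0.32]
```

View pics/h8.png

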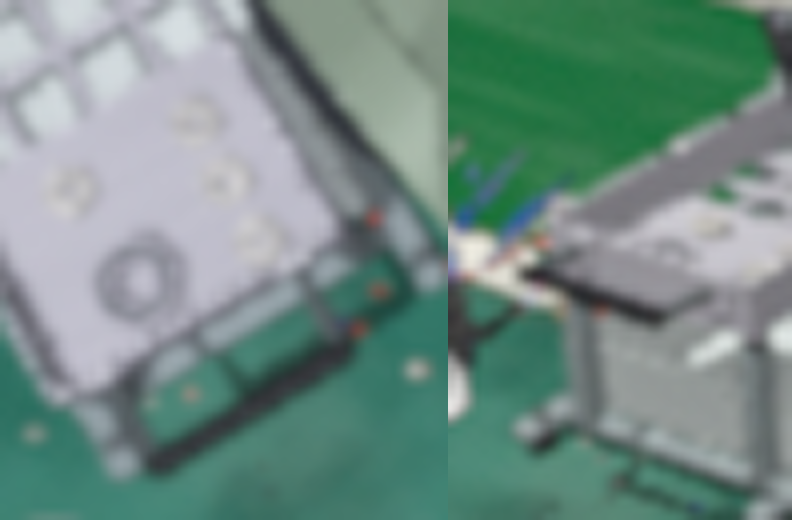

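All four small bearings and the large one lie on the feed plate, and the bar runs (155,460)–(350,350) as predicted. There seems to be a strut at its middle, near (240,385), so I'll grip 22 mm to the left of centre.

Emit:
servo_tool --pt "5 4.5 -1 0 0 0 -8" --pt "5 9 -2 0 0 0 -9.8" --pt "5 13.5 -3 0 0 0 -9.8" --pt "5 18 -4 0.6 0 0 -9.8" --pt "5 20.9 -5 0.6 0 0 -9.8" --pt "5 20.9 -5 0.6 0 0 -9.8" --pt "5 20.9 -5 0.6 0 0 -9.8" --pt "5 20.9 -5 0.6 0 0 -9.8" --force 50

```text
clock: 31.85
position: [0.3352, 0.3136, 0.2385]
tool_rot: [3.141, 0.0, 2.089]
force: [-0.1, 1.1, -1.0]
grip_width: 0.05
finger_force: 0.0
```

```bash
python3 - <<'E'
from h import *
print(*rel(S(-.1,.022,.004),np.radians(120)))
t0=.0
for t in np.arange(1,26)*.024:
    print(round(t,3), round(100*(-.252*np.cos(t)+.028*np.sin(t)+.252),2), round(100*(.252*np.sin(t)+.028*np.cos(t)-.028),2))
E
```

```text
[ 0.05 -0.19 12.55] [ 0.   0.  -0.3]
0.024 0.07 0.6
0.048 0.16 1.21
0.072 0.27 1.81
0.096 0.38 2.4
0.12 0.52 3.0
0.144 0.66 3.59
0.168 0.82 4.17
0.192 1.0 4.76
0.216 1.19 5.34
0.24 1.39 5.91
0.264 1.6 6.48
0.288 1.83 7.04
0.312 2.08 7.6
0.336 2.33 8.15
0.36 2.6 8.7
0.384 2.88 9.24
0.408 3.18 9.77
0.432 3.49 10.29
0.456 3.81 10.81
0.48 4.14 11.32
0.504 4.49 11.82
0.528 4.84 12.31
0.552 5.21 12.8
0.576 5.59 13.27
0.6 5.98 13.74
```

Emit:
servo_tool --pt "5 0 -0.2 4 0 0 0" --pt "5 0 -0.2 8 0 0 0" --pt "5 0 -0.2 10 0 0 0" --pt "5 0 -0.2 11.5 0 0 0" --pt "5 0 -0.2 12.5 0 0 0" --pt "5 0 -0.2 12.5 0 0 0" --pt "5 0 -0.2 12.5 0 0 0"

```text
clock: 32.55
position: [0.3333, 0.3132, 0.1139]
tool_rot: [3.141, 0.0, 2.091]
force: [-0.5, 0.0, 0.1]
grip_width: 0.0502
finger_force: 0.0
```

Emit:
servo_tool --pt "3 0 0 0 0 0 0" --pt "1.8 0 0 0 0 0 0" --pt "0.5 0 0 0 0 0 0" --pt "0.5 0 0 0 0 0 0" --pt "0.5 0 0 0 0 0 0" --pt "0.5 0 0 0 0 0 0" --force 40

```text
clock: 33.15
position: [0.3331, 0.3133, 0.1139]
tool_rot: [3.141, 0.0, 2.093]
force: [-1.4, -1.9, 8.3]
grip_width: 0.0108
finger_force: 38.9
```

Emit:
servo_tool --pt "0.5 0 0.05 -0.5 0 0 0" --pt "0.5 0 0.1 -1.1 0 0 0" --pt "0.5 0 0.2 -1.7 0 0 0" --pt "0.5 0 0.35 -2.3 0 0 0" --pt "0.5 0 0.5 -2.9 0 0 0" --pt "0.5 0 0.65 -3.5 0 0 0" --pt "0.5 0 0.8 -4.1 0 0 0" --pt "0.5 0 1.0 -4.7 0 0 0" --pt "0.5 0 1.2 -5.3 0 0 0" --pt "0.5 0 1.4 -5.9 0 0 0"

```text
clock: 34.15
position: [0.3446, 0.32, 0.1727]
tool_rot: [-3.14, 0.0, 2.093]
force: [-3.9, 0.4, -4.3]
grip_width: 0.0102
finger_force: 38.9
```

```bash
python3 - <<'E'
from h import *
f=bot.grab_frame("top"); g=bot.grab_frame("scene")
cv2.imwrite("pics/a.png",f["frame"]); cv2.imwrite("pics/b.png",g["frame"])
E
```

```text
(no output)
```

Lifting steadily at about 4 N. I'll keep going.

Emit:
servo_tool --pt "0.5 0 0.2 -0.55 0 0 0" --pt "0.5 0 0.45 -1.15 0 0 0" --pt "0.5 0 0.7 -1.7 0 0 0" --pt "0.5 0 0.95 -2.25 0 0 0" --pt "0.5 0 1.2 -2.8 0 0 0" --pt "0.5 0 1.5 -3.35 0 0 0" --pt "0.5 0 1.8 -3.85 0 0 0" --pt "0.5 0 2.1 -4.4 0 0 0" --pt "0.5 0 2.4 -4.9 0 0 0" --pt "0.5 0 2.75 -5.4 0 0 0"

```text
clock: 35.25
position: [0.3672, 0.3333, 0.2267]
tool_rot: [-3.138, 0.001, 2.093]
force: [-17.0, -7.2, 6.8]
grip_width: 0.0106
finger_force: 39.5
```

Emit:
servo_tool --pt "0.5 0 0.35 -0.5 0 0 0" --pt "0.5 0 0.7 -1.0 0 0 0" --pt "0.5 0 1.1 -1.5 0 0 0" --pt "0.5 0 1.45 -1.95 0 0 0" --pt "0.5 0 1.85 -2.4 0 0 0" --pt "0.5 0 1.85 -2.4 0 0 0" --pt "0.5 0 1.85 -2.4 0 0 0" --pt "0.5 0 1.85 -2.4 0 0 0" --pt "0.5 0 1.85 -2.4 0 0 0" --pt "0.5 0 1.85 -2.4 0 0 0"

```text
clock: 36.25
position: [0.3823, 0.3423, 0.2509]
tool_rot: [-3.137, 0.001, 2.094]
force: [-24.1, -13.9, 19.7]
grip_width: 0.0107
finger_force: 40.7
```

```bash
python3 - <<'E'
from h import *
f=bot.grab_frame("top"); g=bot.grab_frame("scene")
u,v=map(int,proj(f,S(.08,0,.02))); a=cv2.resize(f["frame"][v-32:v+32,u-32:u+32],None,fx=6,fy=6,interpolation=cv2.INTER_CUBIC)
u,v=map(int,proj(g,S(.08,0,.02))); b=cv2.resize(g["frame"][v-32:v+32,u-32:u+32],None,fx=6,fy=6,interpolation=cv2.INTER_CUBIC)
cv2.imwrite("pics/k9.png",np.hstack([a,b]))
E
```

```text
(no output)
```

View pics/k9.png

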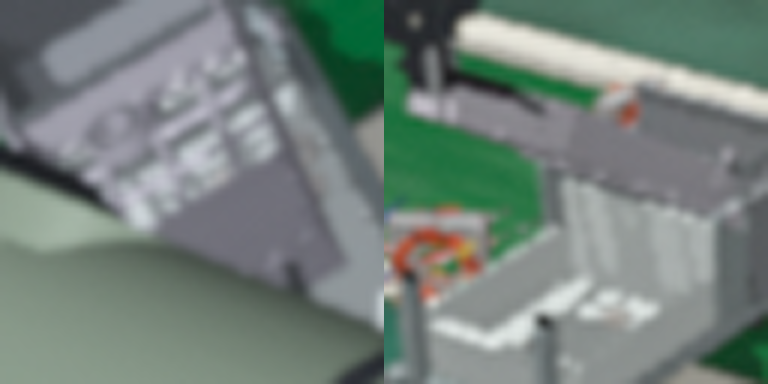

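The tray is tilted about 0.57 rad and the large bearing is at the gate, (115,125). The feed plate is empty. I'll ease the side force and jog the tray a little to free any small one that has caught.

Emit:
servo_tool --pt "0.5 0 -0.2 0 0 0 0" --pt "0.5 0 -0.4 0 0 0 0" --pt "0.5 0 -0.4 0 0 0 0" --pt "0.5 0 -0.4 0 0 0 0"

```text
clock: 36.75
position: [0.3819, 0.342, 0.2508]
tool_rot: [3.14, -0.001, 2.093]
force: [1.7, 5.9, -7.1]
grip_width: 0.0106
finger_force: 39.6
```

```bash
python3 - <<'E'
from h import *
print(inS(bot.observe()["position"]), bot.observe()["force"], RS.T@bot.observe()["force"])
E
```

```text
[-0.04353026  0.02284517  0.14181418] [ 1.68522514  5.89359277 -7.10921929] [ 4.40624417  4.26138849 -7.10921929]
```

Emit:
servo_tool --pt "0.5 0 -0.45 0.55 0 0 0" --pt "0.5 0 -0.9 1.1 0 0 0" --pt "0.5 0 -0.45 0.55 0 0 0" --pt "0.5 0 0 0 0 0 0" --pt "0.5 0 -0.45 0.55 0 0 0" --pt "0.5 0 -0.9 1.1 0 0 0" --pt "0.5 0 -0.45 0.55 0 0 0" --pt "0.5 0 0 0 0 0 0" --pt "0.5 0 0 0 0 0 0" --pt "0.5 0 0 0 0 0 0"

```text
clock: 37.75
position: [0.3814, 0.3417, 0.2502]
tool_rot: [3.141, -0.001, 2.093]
force: [2.9, 7.3, -9.4]
grip_width: 0.0102
finger_force: 40.3
```

Emit:
servo_tool --pt "0.5 0 -0.4 0.45 0 0 0" --pt "0.5 0 -0.75 0.95 0 0 0" --pt "0.5 0 -1.1 1.45 0 0 0" --pt "0.5 0 -1.45 1.95 0 0 0" --pt "0.5 0 -1.8 2.45 0 0 0" --pt "0.5 0 -2.1 2.95 0 0 0" --pt "0.5 0 -2.4 3.5 0 0 0" --pt "0.5 0 -2.7 4.0 0 0 0" --pt "0.5 0 -3.0 4.55 0 0 0" --pt "0.5 0 -3.25 5.1 0 0 0"

```text
clock: 38.75
position: [0.3532, 0.3251, 0.1992]
tool_rot: [3.141, -0.0, 2.093]
force: [1.3, 4.5, -0.4]
grip_width: 0.0104
finger_force: 40.4
```

Emit:
servo_tool --pt "0.5 0 -0.25 0.55 0 0 0" --pt "0.5 0 -0.5 1.1 0 0 0" --pt "0.5 0 -0.7 1.7 0 0 0" --pt "0.5 0 -0.9 2.25 0 0 0" --pt "0.5 0 -1.1 2.85 0 0 0" --pt "0.5 0 -1.3 3.4 0 0 0" --pt "0.5 0 -1.45 4.0 0 0 0" --pt "0.5 0 -1.6 4.6 0 0 0" --pt "0.5 0 -1.75 5.2 0 0 0" --pt "0.5 0 -1.85 5.8 0 0 0"

```text
clock: 39.75
position: [0.3364, 0.3152, 0.1407]
tool_rot: [-3.14, 0.0, 2.093]
force: [-7.6, -1.3, 1.7]
grip_width: 0.0108
finger_force: 41.3
```

```bash
python3 - <<'E'
from h import *
o=bot.observe()
print(inS(o["position"]), RS.T@o["force"],*rel(S(-.1,.022,.005),np.radians(120)))
E
```

```text
[-0.09630103  0.02231929  0.03166842] [-7.27955017  2.64610508  1.6738306 ] [-0.03 -0.37  2.67] [-0.1  0.  -0.1]
```

Emit:
servo_tool --pt "0.5 0 -0.1 0.6 0 0 0" --pt "0.5 0 -0.2 1.2 0 0 0" --pt "0.5 0 -0.3 1.8 0 0 0" --pt "0.5 0 -0.4 2.3 0 0 0" --pt "0.5 0 -0.45 2.6 0 0 0" --pt "0.5 0 -0.45 2.6 0 0 0" --pt "0.5 0 -0.45 2.6 0 0 0"

```text
clock: 40.45
position: [0.3331, 0.3134, 0.1154]
tool_rot: [-3.141, 0.0, 2.093]
force: [-4.6, -1.4, 8.7]
grip_width: 0.0105
finger_force: 43.7
```

Emit:
servo_tool --pt "5 0 0 0 0 0 0" --pt "5 0 0 0 0 0 0" --pt "5 0 0 0 0 0 0" --pt "5 0 0 -3 0 0 0" --pt "5 0 0 -8 0 0 0" --pt "5 0 0 -12 0 0 0" --pt "5 -5 0 -12 0 0 0" --pt "5 -10 0 -12 0 0 0" --pt "5 -15 0 -12 0 0 0" --pt "5 -20 0 -12 0 0 0"

```text
clock: 41.45
position: [0.4338, 0.138, 0.2356]
tool_rot: [3.141, 0.001, 2.092]
force: [1.3, 0.9, -0.2]
grip_width: 0.0498
finger_force: 0.0
```

```bash
python3 - <<'E'
from h import *
f=bot.grab_frame("top"); g=bot.grab_frame("scene")
u,v=map(int,proj(f,S(.08,0,.02))); print("off",u-32,v-34)
a=cv2.resize(f["frame"][v-34:v+34,u-32:u+32],None,fx=8,fy=8,interpolation=cv2.INTER_CUBIC)
u,v=map(int,proj(g,S(.05,0,.0))); b=cv2.resize(g["frame"][v-34:v+34,u-18:u+17],None,fx=8,fy=8,interpolation=cv2.INTER_CUBIC)
cv2.imwrite("pics/k10.png",np.hstack([a,b]))
o=bot.observe(); print(o["position"],o["qpos"].round(2))
E
```

```text
off 112 169
[0.43551871 0.13419097 0.23498113] [ 0.19  0.32 -0.76  1.99  0.28  0.93 -0.2 ]
```

View pics/k10.png

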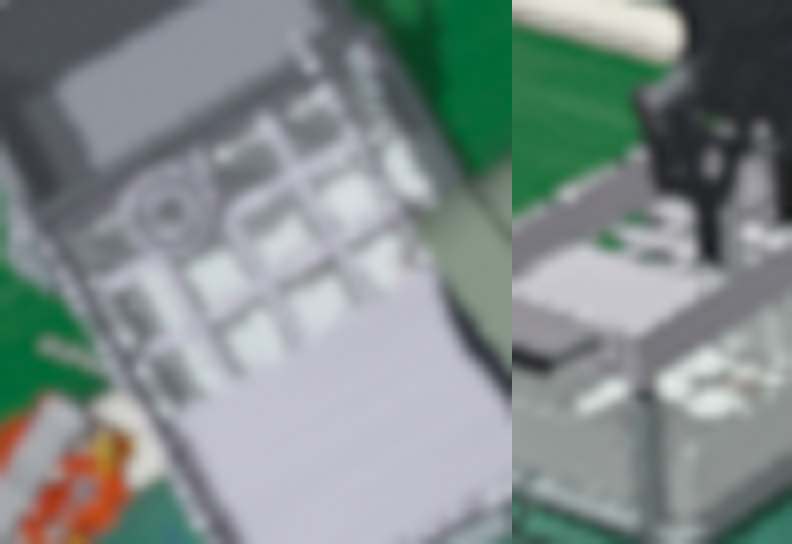

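The large bearing lies on the screen behind the shut gate at (168,210), and no small bearing is left on the tray. Now to open the gate.

```bash
python3 - <<'E'
from h import *
y=np.radians(120)
for P in (S(.24,-.108,.15),S(.24,-.108,.06),S(.143,-.108,.06)): print(np.round(P,3),*rel(P,y))
E
```

```text
[0.693 0.37  0.259] [ 7.94 34.02 -2.44] [-0.1  0.1 -0.6]
[0.693 0.37  0.169] [ 7.96 34.02  6.56] [-0.1  0.1 -0.6]
[0.609 0.322 0.169] [ 7.86 24.33  6.56] [-0.1  0.1 -0.6]
```

Emit:
servo_tool --pt "0 1 4.5 -2.4 0 0 0" --pt "0 2 9 -2.4 0 0 0" --pt "0 3 13.5 -2.4 0 0 0" --pt "0 4 18 -2.4 0 0 0" --pt "0 5 22.5 -2.4 0 0 0" --pt "0 6.5 27 -2.4 0 0 0" --pt "0 8 31 -2.4 0 0 0" --pt "0 9 34 -2.4 0 0 0" --pt "0 9 34 -2.4 0 0 0" --pt "0 9 34 -2.4 0 0 0"

```text
clock: 42.55
position: [0.6826, 0.3881, 0.2582]
tool_rot: [-3.14, -0.0, 2.093]
force: [-0.6, -1.1, 0.8]
grip_width: -0.0002
finger_force: 0.0
```

```bash
python3 - <<'E'
from h import *
y=np.radians(120)
for P in (S(.24,-.108,.15),S(.24,-.108,.06),S(.143,-.108,.06)): print(np.round(P,3),*rel(P,y))
E
```

```text
[0.693 0.37  0.259] [-2.04  0.01 -0.08] [-0.1 -0.  -0.1]
[0.693 0.37  0.169] [-2.04  0.02  8.92] [-0.1 -0.  -0.1]
[0.609 0.322 0.169] [-2.06 -9.68  8.94] [-0.1 -0.  -0.1]
```

Emit:
servo_tool --pt "0 -2 0 3 0 0 0" --pt "0 -2 0 7 0 0 0" --pt "0 -2 0 8.9 0 0 0" --pt "0 -2 -1.5 8.9 0 0 0" --pt "0 -2 -3 8.9 0 0 0" --pt "0 -2 -4.5 8.9 0 0 0" --pt "0 -2 -6 8.9 0 0 0" --pt "0 -2 -7.5 8.9 0 0 0" --pt "0 -2 -9 8.9 0 0 0" --pt "0 -2 -10 8.9 0 0 0"

```text
clock: 43.55
position: [0.6055, 0.3185, 0.1711]
tool_rot: [3.141, 0.001, 2.091]
force: [1.1, -0.0, 0.1]
grip_width: 0.0004
finger_force: 0.3
```

Emit:
servo_tool --pt "0 0 0 0 0 0 0" --pt "0 0 1 -4 0 0 0" --pt "0 0 1 -9 0 0 0" --pt "0 -4 1 -9 0 0 0" --pt "0 -8.5 -2 -9 0 0 0" --pt "0 -13 -5 -9 0 0 0" --pt "3 -15 -10 -9 0 0 0" --pt "5 -15 -15 -9 0 0 0" --pt "5 -15 -18 -9 0 0 0" --pt "5 -15 -18 -9 0 0 0"

```text
clock: 44.55
position: [0.522, 0.0971, 0.2609]
tool_rot: [-3.14, 0.003, 2.09]
force: [0.5, 0.6, 0.5]
grip_width: 0.0501
finger_force: 0.0
```

```bash
python3 - <<'E'
from h import *
y=np.radians(120)
print(*rel(S(-.1,.022,.13),y))
f=bot.grab_frame("top"); r=cv2.imread("pics/top0.png"); k=cv2.imread("pics/k10.png")
def patch(im,P): 
    u,v=np.round(proj(f,P)).astype(int); return im[v-2:v+3,u-2:u+3].reshape(-1,3).mean(0).round()
for n,P in (("open",S(.109,-.112,.074)),("shut",S(.193,-.112,.074))): print(n,patch(f["frame"],P),"ref open:",patch(r,P))
u,v=np.round(proj(f,S(.15,-.11,.074))).astype(int)
for im in (f["frame"],r): print(cv2.cvtColor(im,cv2.COLOR_BGR2HSV)[v-14:v+12:2,u-14:u+16:2,1])
E
```

```text
[28.12 -5.67  2.12] [-0.1  0.2 -0.3]
open [90. 89. 79.] ref open: [91. 89. 79.]
shut [53. 92. 25.] ref open: [54. 92. 25.]
[[160 172 189 208 226 214 183 164 168 169 172 172 166 179 199]
 [146 185 191 208 198 180 178 165 166 163 159 183 212 186 155]
 [ 36 178 190 177 181 168 161 163 156 172 203 212 169 137 134]
 [ 26  68 155 154 150 156 149 161 189 210 184 151 133 150 178]
 [ 25  26  84 145 143 153 169 187 203 165 137 142 169 190 194]
 [ 25  24  30 115 156 175 195 177 149 142 162 181 185 183 186]
 [ 25  25  25  60 158 179 160 143 156 172 179 186 185 190 214]
 [ 25  23  24  27  69 122 146 171 168 178 180 189 205 248 253]
 [ 22  23  23  25  33  68 153 161 176 187 189 223 253 248 255]
 [ 18  21  22  23  30  38  74 129 180 198 220 239 255 250 233]
 [ 17  16  20  26  30  29  30  54 170 163  96 115 250 250 243]
 [ 16  18  20  23  30  27  23  32  64  35  29  31 173 237 244]
 [ 17  23  19  15  25  27  26  29  28  27  30  41 158 222 212]]
[[163 171 192 215 229 211 187 164 174 166 172 172 166 180 192]
 [147 183 194 202 198 181 178 163 162 161 160 186 210 188 157]
 [ 33 167 194 190 178 167 159 164 156 175 204 215 169 139 133]
 [ 25  69 155 156 156 158 150 159 184 210 191 148 132 147 178]
 [ 25  29  84 145 143 151 170 186 197 163 138 140 170 190 194]
 [ 25  24  30 112 154 169 187 176 150 145 160 178 183 184 184]
 [ 25  25  25  56 169 183 154 142 156 170 180 188 186 192 217]
 [ 23  22  24  27  69 121 146 165 172 173 183 188 205 228 255]
 [ 20  23  23  25  30  68 157 156 177 182 194 214 243 255 255]
 [ 18  21  22  22  30  35  77 128 179 201 218 237 245 253 233]
 [ 17  18  18  26  30  27  30  50 170 173  90 119 237 245 245]
 [ 17  17  18  21  27  29  21  31  59  34  28  31 176 255 244]
 [ 17  23  21  15  27  30  26  26  30  29  30  41 156 240 212]]
```

The gate is open, matching the first picture. Back to the handle.

Emit:
servo_tool --pt "5 4.5 -1 0 0 0 0" --pt "5 9 -2 0 0 0 0" --pt "5 13.5 -3 1 0 0 0" --pt "5 18 -4 2 0 0 0" --pt "5 22.5 -5 2 0 0 0" --pt "5 27 -5.5 2 0 0 0" --pt "5 27 -5.5 2 0 0 0" --pt "5 27 -5.5 2 0 0 0" --pt "5 27 -5.5 2 0 0 0" --pt "5 27 -5.5 2 0 0 0"

```text
clock: 45.6
position: [0.3435, 0.3067, 0.2404]
tool_rot: [-3.142, 0.0, 2.091]
force: [0.0, 0.8, 0.2]
grip_width: 0.0498
finger_force: 0.0
```

```bash
python3 - <<'E'
from h import *
print(*rel(S(-.1,.022,.004),np.radians(120)))
E
```

```text
[ 1.05 -0.56 12.74] [-0.   0.  -0.2]
```

Emit:
servo_tool --pt "5 1 -0.6 4 0 0 0" --pt "5 1 -0.6 8 0 0 0" --pt "5 1 -0.6 11 0 0 0" --pt "5 1 -0.6 12.7 0 0 0" --pt "5 1 -0.6 12.7 0 0 0" --pt "3 1 -0.6 12.7 0 0 0" --pt "1.8 1 -0.6 12.7 0 0 0" --pt "0.5 1 -0.6 12.7 0 0 0" --pt "0.5 1 -0.6 12.7 0 0 0" --pt "0.5 1 -0.6 12.7 0 0 0"

```text
clock: 46.6
position: [0.3332, 0.3133, 0.1144]
tool_rot: [3.14, 0.0, 2.092]
force: [0.3, -2.0, 8.0]
grip_width: 0.0109
finger_force: 38.9
```

Emit:
servo_tool --pt "0.5 0 0.05 -0.5 0 0 0" --pt "0.5 0 0.1 -1.1 0 0 0" --pt "0.5 0 0.2 -1.7 0 0 0" --pt "0.5 0 0.3 -2.3 0 0 0" --pt "0.5 0 0.45 -2.9 0 0 0" --pt "0.5 0 0.6 -3.5 0 0 0" --pt "0.5 0 0.75 -4.1 0 0 0" --pt "0.5 0 0.9 -4.7 0 0 0" --pt "0.5 0 1.1 -5.3 0 0 0" --pt "0.5 0 1.3 -5.9 0 0 0"

```text
clock: 47.6
position: [0.3445, 0.32, 0.1734]
tool_rot: [3.14, -0.001, 2.092]
force: [6.9, 4.8, -7.9]
grip_width: 0.0106
finger_force: 38.9
```

Emit:
servo_tool --pt "0.5 0 0.2 -0.55 0 0 0" --pt "0.5 0 0.4 -1.15 0 0 0" --pt "0.5 0 0.6 -1.7 0 0 0" --pt "0.5 0 0.85 -2.25 0 0 0" --pt "0.5 0 1.1 -2.8 0 0 0" --pt "0.5 0 1.4 -3.35 0 0 0" --pt "0.5 0 1.65 -3.85 0 0 0" --pt "0.5 0 1.95 -4.4 0 0 0" --pt "0.5 0 2.25 -4.9 0 0 0" --pt "0.5 0 2.6 -5.4 0 0 0"

```text
clock: 48.6
position: [0.367, 0.3332, 0.2273]
tool_rot: [3.139, -0.001, 2.092]
force: [6.5, 7.4, -11.9]
grip_width: 0.0103
finger_force: 39.0
```

Emit:
servo_tool --pt "0.5 0 0.35 -0.5 0 0 0" --pt "0.5 0 0.7 -1.0 0 0 0" --pt "0.5 0 1.05 -1.5 0 0 0" --pt "0.5 0 1.4 -1.95 0 0 0" --pt "0.5 0 1.75 -2.4 0 0 0" --pt "0.5 0 1.75 -2.4 0 0 0" --pt "0.5 0 1.75 -2.4 0 0 0" --pt "0.5 0 1.75 -2.4 0 0 0" --pt "0.5 0 1.75 -2.4 0 0 0" --pt "0.5 0 1.75 -2.4 0 0 0"

```text
clock: 49.6
position: [0.3816, 0.3417, 0.2509]
tool_rot: [3.14, -0.001, 2.093]
force: [5.1, 6.0, -10.0]
grip_width: 0.0099
finger_force: 39.0
```

Emit:
servo_tool --pt "0.5 0 0 0 0 0 0" --pt "0.5 0 0 0 0 0 0" --pt "0.5 0 -0.4 0.55 0 0 0" --pt "0.5 0 0 0 0 0 0" --pt "0.5 0 0 0 0 0 0" --pt "0.5 0 0 0 0 0 0" --pt "0.5 0 -0.35 0.45 0 0 0" --pt "0.5 0 -0.7 0.95 0 0 0" --pt "0.5 0 -1.05 1.45 0 0 0" --pt "0.5 0 -1.4 1.95 0 0 0"

```text
clock: 50.6
position: [0.3689, 0.3342, 0.2308]
tool_rot: [3.141, -0.0, 2.093]
force: [-1.0, 3.8, -0.9]
grip_width: 0.0105
finger_force: 40.5
```

Emit:
servo_tool --pt "0.5 0 -0.35 0.5 0 0 0" --pt "0.5 0 -0.7 1.0 0 0 0" --pt "0.5 0 -1.0 1.5 0 0 0" --pt "0.5 0 -1.3 2.05 0 0 0" --pt "0.5 0 -1.6 2.6 0 0 0" --pt "0.5 0 -1.85 3.15 0 0 0" --pt "0.5 0 -2.1 3.7 0 0 0" --pt "0.5 0 -2.35 4.25 0 0 0" --pt "0.5 0 -2.55 4.8 0 0 0" --pt "0.5 0 -2.75 5.4 0 0 0"

```text
clock: 51.6
position: [0.3449, 0.3201, 0.1763]
tool_rot: [-3.141, 0.0, 2.093]
force: [-5.7, -0.7, 1.6]
grip_width: 0.0108
finger_force: 40.3
```

```bash
python3 - <<'E'
from h import *
o=bot.observe()
print(RS.T@o["force"],*rel(S(-.1,.022,.0055),np.radians(120)))
E
```

```text
[-5.34161665  2.23580448  1.61286475] [-0.03 -1.34  6.19] [-0.1  0.  -0.1]
```

Emit:
servo_tool --pt "0.5 0 -0.2 0.6 0 0 0" --pt "0.5 0 -0.4 1.2 0 0 0" --pt "0.5 0 -0.6 1.8 0 0 0" --pt "0.5 0 -0.75 2.4 0 0 0" --pt "0.5 0 -0.9 3.0 0 0 0" --pt "0.5 0 -1.05 3.6 0 0 0" --pt "0.5 0 -1.15 4.2 0 0 0" --pt "0.5 0 -1.25 4.8 0 0 0" --pt "0.5 0 -1.35 5.4 0 0 0" --pt "0.5 0 -1.4 6.0 0 0 0"

```text
clock: 52.6
position: [0.3332, 0.3132, 0.1164]
tool_rot: [-3.141, 0.0, 2.092]
force: [-6.6, -8.9, 34.2]
grip_width: 0.0103
finger_force: 46.6
```

Emit:
servo_tool --pt "0.5 0 0 0.1 0 0 0" --pt "0.5 0 0 0.1 0 0 0" --pt "5 0 0 0 0 0 0" --pt "5 0 0 0 0 0 0" --pt "5 0 0 0 0 0 0" --pt "5 0 0 -4 0 0 0" --pt "5 0 0 -9 0 0 0" --pt "5 -4 0 -12 0 0 0" --pt "5 -9 0 -12 0 0 0" --pt "5 -14 0 -12 0 0 0"

```text
clock: 53.6
position: [0.4042, 0.1909, 0.2379]
tool_rot: [3.139, 0.001, 2.093]
force: [2.3, 0.7, -0.4]
grip_width: 0.0501
finger_force: 0.0
```

Emit:
servo_tool --pt "3 -5 0 -3 0 0 0" --pt "3 -10 0 -3 0 0 0" --pt "0 -13 0 -3 0 0 0" --pt "0 -13 0 -3 0 0 0" --pt "0 -13 0 -3 0 0 0"

```text
clock: 54.1
position: [0.468, 0.079, 0.2667]
tool_rot: [3.142, -0.0, 2.091]
force: [-0.1, 1.5, 0.3]
grip_width: -0.0002
finger_force: 0.0
```

```bash
python3 - <<'E'
from h import *
f=bot.grab_frame("top"); o=bot.observe(); y=np.radians(120)
for P in (S(.06,-.11,.15),S(.06,-.11,.06),S(.152,-.11,.06)): print(*rel(P,y))
r=cv2.imread("pics/top0.png")   # gate open, tray empty: same state expected, apart from bin and pan
d=cv2.absdiff(f["frame"],r).max(2)
m=((cv2.GaussianBlur(d,(3,3),0)>18)*255).astype(np.uint8)[150:262,95:205]
n,l,s,c=cv2.connectedComponentsWithStats(m)
for i in range(1,n):
    if s[i,4]>3:
        p=c[i]+[95,150]; print(p.round(1),s[i,2:5],"bin",inS(cast(f,*p,.02)).round(3),"plate",inS(cast(f,*p,.112)).round(3),"pan",inS(cast(f,*p,.016)).round(3))
E
```

```text
[13.72 16.    0.79] [ 0.  -0.  -0.1]
[13.72 16.    9.79] [ 0.  -0.  -0.1]
[13.74 25.2   9.79] [ 0.  -0.  -0.1]
[197.5 183.6] [ 18  44 503] bin [ 0.074 -0.189 -0.089] plate [ 0.05  -0.191  0.003] pan [ 0.075 -0.189 -0.093]
[163.5 194.8] [ 4  5 12] bin [ 0.103 -0.059 -0.089] plate [ 0.077 -0.069  0.003] pan [ 0.104 -0.058 -0.093]
[162.  200.8] [ 3  4 10] bin [ 0.086 -0.043 -0.089] plate [ 0.061 -0.054  0.003] pan [ 0.087 -0.042 -0.093]
```

The tray is empty, and only the pan contents differ from the first picture. Now to shut the gate.

Emit:
servo_tool --pt "0 4 4 0.8 0 0 0" --pt "0 7.5 8 0.8 0 0 0" --pt "0 11 12 0.8 0 0 0" --pt "0 13.7 16 0.8 0 0 0" --pt "0 13.7 16 0.8 0 0 0" --pt "0 13.7 16 0.8 0 0 0" --pt "0 13.7 16 0.8 0 0 0"

```text
clock: 54.85
position: [0.5375, 0.2781, 0.2587]
tool_rot: [-3.141, 0.0, 2.094]
force: [-0.5, -0.7, -0.6]
grip_width: 0.0002
finger_force: 0.0
```

```bash
python3 - <<'E'
from h import *
y=np.radians(120)
for P in (S(.06,-.11,.06),S(.152,-.11,.06)): print(*rel(P,y))
E
```

```text
[0.04 0.08 8.97] [-0.  0. -0.]
[0.04 9.28 8.96] [-0.  0. -0.]
```

Emit:
servo_tool --pt "0 0 0 4 0 0 0" --pt "0 0 0 8 0 0 0" --pt "0 0 0 8.9 0 0 0" --pt "0 0 1.5 8.9 0 0 0" --pt "0 0 3 8.9 0 0 0" --pt "0 0 4.5 8.9 0 0 0" --pt "0 0 6 8.9 0 0 0" --pt "0 0 7.5 8.9 0 0 0" --pt "0 0 9 8.9 0 0 0" --pt "0 0 9.4 8.9 0 0 0"

```text
clock: 55.85
position: [0.6209, 0.3248, 0.1714]
tool_rot: [3.14, -0.0, 2.092]
force: [-0.6, -0.5, -0.1]
grip_width: -0.0001
finger_force: 0.0
```

Emit:
servo_tool --pt "0 0 0 0 0 0 0" --pt "0 0 -2 -4 0 0 0" --pt "0 0 -4 -9 0 0 0" --pt "0 -4 -4 -9 0 0 0" --pt "0 -8.5 -4 -9 0 0 0" --pt "0 -13 -5 -9 0 0 0" --pt "0 -17 -7 -9 0 0 0" --pt "0 -21 -9 -9 0 0 0" --pt "0 -25 -11 -9 0 0 0" --pt "0 -25 -11 -9 0 0 0"

```text
clock: 56.85
position: [0.6491, 0.0453, 0.2602]
tool_rot: [-3.14, 0.003, 2.084]
force: [0.2, 0.4, 0.1]
grip_width: 0.0003
finger_force: 0.0
```

```bash
python3 - <<'E'
from h import *
f=bot.grab_frame("top"); cv2.imwrite("pics/fin.png",f["frame"])
def patch(im,P): 
    u,v=np.round(proj(f,P)).astype(int); return im[v-2:v+3,u-2:u+3].reshape(-1,3).mean(0).round()
r=cv2.imread("pics/top0.png"); a=cv2.imread("pics/a.png")
for n,P in (("open",S(.109,-.112,.074)),("shut",S(.193,-.112,.074)),("handle",S(-.1,0,.024))): print(n,patch(f["frame"],P),"ref open:",patch(r,P))
# bin interior: look along stand x/y on the bin floor level + 12 mm, grey levels
g=cv2.cvtColor(f["frame"],cv2.COLOR_BGR2GRAY)
for x in np.arange(.13,.29,.01):
    print(round(x,2),[int(cv2.getRectSubPix(g,(1,1),tuple(map(float,proj(f,S(x,y,.025-.109)))))[0,0]) for y in np.arange(-.07,.071,.01)])
E
```

```text
open [39. 71. 10.] ref open: [91. 89. 79.]
shut [92. 93. 79.] ref open: [54. 92. 25.]
handle [68. 70. 52.] ref open: [67. 70. 51.]
0.13 [160, 190, 158, 203, 203, 182, 176, 195, 190, 173, 192, 198, 167, 202, 154]
0.14 [129, 162, 164, 184, 174, 180, 167, 182, 183, 179, 180, 175, 165, 197, 172]
0.15 [115, 132, 168, 154, 158, 179, 151, 155, 156, 174, 147, 149, 163, 154, 146]
0.16 [125, 122, 144, 124, 123, 168, 129, 118, 131, 163, 127, 118, 150, 143, 116]
0.17 [133, 113, 170, 159, 136, 174, 157, 150, 142, 165, 168, 157, 144, 158, 145]
0.18 [148, 98, 126, 114, 109, 133, 113, 110, 114, 124, 112, 114, 111, 115, 105]
0.19 [100, 97, 152, 102, 98, 100, 99, 101, 101, 100, 97, 101, 102, 99, 97]
0.2 [89, 112, 150, 138, 141, 139, 139, 140, 130, 132, 137, 140, 141, 118, 92]
0.21 [88, 140, 150, 149, 149, 149, 148, 142, 132, 137, 144, 149, 148, 110, 92]
0.22 [81, 139, 149, 148, 148, 148, 148, 136, 147, 155, 147, 159, 149, 111, 91]
0.23 [76, 132, 147, 149, 148, 148, 148, 139, 142, 139, 142, 153, 148, 114, 91]
0.24 [74, 127, 138, 140, 138, 138, 138, 136, 147, 138, 141, 142, 135, 102, 86]
0.25 [80, 100, 85, 86, 84, 85, 85, 83, 85, 94, 88, 84, 84, 80, 70]
0.26 [96, 108, 80, 80, 80, 80, 80, 80, 80, 80, 80, 79, 80, 80, 78]
0.27 [87, 136, 82, 80, 80, 80, 80, 80, 80, 80, 80, 80, 79, 79, 80]
0.28 [98, 114, 80, 80, 80, 79, 81, 80, 80, 80, 79, 79, 80, 80, 80]
```

The gate is shut and the tray is down. The large bearing shows as the ring in the bin near x 0.22, y 0.02 from the feed plate. Handing in.

```bash
python3 -c "
from workcell import bot
print(bot.job_done())"
```

```text
the job is handed in; nothing more can be done
None
```

The job is handed in, without a verdict: the tray and bench are clear of bearings, the large one is in the bin, the tray is down and the gate shut; the small ones should all be in the pan, but my last camera check showed only two marks there, not four.

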